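# Tighten the pellet press with its loose bar

## Task

Tighten the small screw press on its pellet die: take the loose steel bar from its V-shaped rest, slide it through the eye on top of the press screw and turn the screw clockwise (seen from above) until it comes to its stop. Then draw the bar out of the eye and lay it back in both V-heads of its rest, about centred. Never let the bar roll off onto the worktop, and leave the things standing around where they are.

Things in the scene. Friction and masses are not known exactly. Their poses are not given: they have to be found in the camera images.
- bar_center (a point): Centre of the loose bar: plain round steel rod with rounded ends, 10 mm in diameter, 200 mm long, about 120 g; x runs along the bar, both ends alike (it may roll about x). It starts lying level in its rest, free to roll or slide.
- seat (a point): Bar rest, fixed: flat base 130 x 56 x 7 mm, two posts with shallow V-heads of steel plate. This point is 62 mm above the worktop, where the bar's centre lies when down in both V-heads; x runs along the bar. V-heads 45 mm either side along x, 12 mm wide along x, 34 mm across; arms slope 35 degrees and end 5 mm above the bar's axis. Between them nothing stands above the 7 mm base.
- eye (a point): Centre of the eye on the press screw: level steel tube 30 mm long, 30 mm outside, 18 mm inside diameter, open both ends; x is its axis, turning with the screw. The bar can swing 15 degrees in it before it takes the screw along. 196 mm above the worktop, sinks 2 mm when tightened. Crosshead top 56 mm below this point, nuts up to 60 mm aside 47 mm below; nothing else near.
- screw (a joint): Turn of the press screw about the vertical axis through the eye, rad; it grows clockwise seen from above. It starts between 0 and 0.3 and comes to its somewhat springy stop at 1.6 (foot on the die). Friction 0.2 N m; it stays where it is left.
- press: The hand screw press, fixed to the worktop: grey base 130 x 160 x 16 mm, two steel posts 56 mm to either side along y, a grey crosshead 40 x 150 mm with its top 140 mm above the worktop, a steel pellet die in the middle. Origin under the middle of its base, z up; the screw stands over the origin.
- bottle: White round plastic bottle, 64 mm wide, 131 mm high, bystander; origin at the centre of its underside.
- cup: Clear specimen cup with a screw lid, 62 mm wide, 61 mm high, bystander; origin at the centre of its underside.
- reagent_box: Small carton, 46 x 88 x 52 mm, bystander; origin at the centre of its underside.
- tape_roll: Brown tape roll standing on its end, 36 mm wide, 46 mm high, bystander; origin at the centre of its underside.

How it is judged:
On the way, in this order (a step that is already met when the one before it is completed fails the run):
1. the bar is through the eye, its end out at the far side (distance between bar_center and eye below 0.085 m and angle between the x axis of bar_center and the x axis of eye, either way round below 0.4 rad and y of bar_center in the frame of eye between -0.03 and 0.03 m and z of bar_center in the frame of eye between -0.03 and 0.03 m), for 0.1 s.
2. with the bar through the eye, the screw is turned clockwise to its stop (within 0.2 rad) (all of step 1 and value of joint screw above 1.4 rad), for 0.1 s.
At the end, for the whole second after the job is handed in: The press screw stands within 0.2 rad of its stop; the bar lies released and still, down in both V-heads of its rest (within 4 mm), its centre within 30 mm of the middle of the rest (value of joint screw above 1.4 rad and x of bar_center in the frame of seat between -0.03 and 0.03 m and y of bar_center in the frame of seat between -0.004 and 0.004 m and z of bar_center in the frame of seat between -0.004 and 0.004 m and angle between the x axis of bar_center and the x axis of seat, either way round below 0.06 rad and linear speed of bar below 0.02 m/s); the robot touches nothing.
It fails at once if the bar falls or rolls off onto the worktop (height (world z) of bar_center below 0.04 m).
It fails at once if a bystander is shifted by more than 30 mm (distance of any of bottle, cup, reagent_box, tape_roll from where it was at the start of the episode above 0.03 m).
It also fails if it takes over 58 s, if anything falls off the work surface, if the arm or the gripper's body presses on something with over 40 N, if the wrist force passes 120 N, or if a joint passes its speed limit or range.

## Robot

A 7-joint arm with a two-finger parallel gripper is mounted at the origin on a cart in front of the work surface, level with it; the furniture and walls round the work are solid. World frame = base frame: x ahead of the robot, y to its left, z up, the work surface at z = 0. Lengths are in m, angles in rad, forces in N, time in s.
With the tool pointing down it reaches from about 0.4 to 0.85 m from the base axis. Payload 10.4 kg.
Tool frame: the origin (TCP) lies where the fingers leave the gripper's body, on its centre line; the fingertips stand 70 mm ahead of it and the grasp point (between the pads) lies r.grip_depth ahead of it (r.grip_depth is the distance from the TCP to the grasp point, in m); z points along the fingers, y is the direction in which the jaws open and shut (so a half turn about z gives the same grasp; the last joint's range is limited). The gripper opens to 87 mm and grips with 3 to 60 N. Pads are 19 mm wide; open, the fingers measure 117 mm over their backs; the gripper's body (75 mm by 190 mm) begins 51 mm behind the grasp point.
Start: joints at [-1.282, 0.332, -0.065, 1.46, 0.022, 1.35, -0.088], TCP at [0.192, 0.595, 0.292] pointing down, gripper open.
Joint ranges: [-2.6, 2.6], [-0.5, 2.12], [-1.47, 1.34], [0.16, 2.42], [-1.27, 4.41], [0.06, 2.06], [-2.6, 2.6]. Speed limits (rad/s): [2.22, 2.22, 2.79, 2.79, 3.14, 3.14, 3.14].

## Interface

Orientations are given as a unit quaternion [x, y, z, w].
In Python, from bench import monitor, viewer, workorder, nets, r gives the robot as it stands.
- The arm moves only by the tool drive_tool, never from a script. Its argument "plan" is a list of rows, each an object of numbers: "rx", "ry", "rz": the turn, a rotation vector about the tool's x, y, z in units of 360 degrees (1.0 is 360 degrees); "x", "y", "z": the shift along the tool's x, y, z in units of 1000 mm (1.0 is 1000 mm); "fingers": the opening, from 0 (shut) to 1 (fully open). In form: [{"rx": .., "ry": .., "rz": .., "x": .., "y": .., "z": .., "fingers": ..}, ...]. A call has 1 to 12 rows; each row is the pose to reach, as a shift and turn from the pose commanded when the call began, along the tool's axes at that moment, turning the shorter way round; what a row does not reach only later rows make up. A row lasts 1/8 s, in which the tool goes at most 62.5 mm and 10.7 degrees, less where a joint would pass 70% of its speed; a pose out of reach is approached as far as the arm can. A call with a number of a shift or a turn outside -1 to 1 is refused whole. A call with a gripper value outside its range is refused whole. The fingers move at their own pace and stop on an object; "squeeze" is the grip in N (left out, the last holds). Time passes only in rows, so rows that repeat a pose let the fingers close. It gives the time, the measured TCP pose, the force and the opening at its end, in the units of the state.
- monitor.read_state(): the state, without advancing time (a new reading comes with each control period).
- viewer.camera(name): name is "scene" or "top" or "wrist"; returns a dict with "color" (384x512x3 uint8, red, green, blue), "depth" (384x512 float32, m along the optical axis (not along the pixel's ray), 0 where there is no reading), "camera_matrix" (3x3 intrinsics, pixels), "xyz" and "rotation" of the camera in the world. Camera axes: x right, y down, z forward; pixel columns grow to the right and rows downward; lengths in m; the calibration is good to about 2 mm. A picture is of the moment at which its call begins.
- workorder.close_job(): hands the job in, once; it reports no verdict.
Trained networks look in the newest picture that a camera, given by its name, has taken for a name from the list of things; names that differ only in an ending like _2 or _b are one class to them, and where a whole thing is asked for, a point or a joint stands for the part that bears it (a point fixed in the world has none). Each returns a list of dicts, best first, with "confidence" (0 to 1); they miss things now and then, are a little off and sometimes report something else, mostly with a low value. They report only what shows in the picture. A call takes as long as a camera call.
- nets.find_in(label, camera): "centre" ([x, y, z] in m, in world coordinates, good to about 4 mm: the middle of the surface that is visible of it).
- nets.regions_of(label, camera): "region" (384x512 bool, what is visible of it).
The state is a dict: "time": time; "joint_positions": joint angles; "joint_vel": joint speeds; "joint_torque": joint torques, N m; "ee_pos": TCP position; "eef_rot": TCP orientation; "ft_force": force on the tool from outside, world axes, zero at the start; "torque": the same for the moment, N m; "width": finger opening in m.
Only numpy, scipy, OpenCV 4.12 (cv2) and the standard library are available. Lean on these libraries where they do the work, as an engineer would, in place of code of your own. Each camera call takes 0.05 s, during which the arm holds its last target.

## Working session

There is one attempt and no reset: what is moved stays moved. The work goes in short steps, Python scripts to look and compute and a tool call to move; the robot and the scene stay as the last step left them, time stands still between calls to the robot, and variables do not carry over. Pictures are saved under pics/ and viewed, and the job is handed in when it is done.

Besides the shell and the picture viewer there is one more tool, called as a command line: name --argument value ..., lists and objects as JSON in quotes. drive_tool: Moves the arm, as the interface text tells. Its arguments: {"type":"object","properties":{"plan":{"type":"array","items":{"type":"object","properties":{"rx":{"type":"number","minimum":-1,"maximum":1},"ry":{"type":"number","minimum":-1,"maximum":1},"rz":{"type":"number","minimum":-1,"maximum":1},"x":{"type":"number","minimum":-1,"maximum":1},"y":{"type":"number","minimum":-1,"maximum":1},"z":{"type":"number","minimum":-1,"maximum":1},"fingers":{"type":"number"}}}},"squeeze":{"type":"number"}},"required":["plan"]}

```bash
mkdir -p pics; ls; cat > h.py <<'E'
import numpy as np, cv2
from bench import monitor, viewer, workorder, nets, r
def shot(n,f):
    c=viewer.camera(n); cv2.imwrite('pics/'+f,c['color'][:,:,::-1]); return c
def cloud(c):
    K=np.array(c['camera_matrix']); d=c['depth']; v,u=np.mgrid[0:d.shape[0],0:d.shape[1]]
    p=np.stack([(u-K[0,2])*d/K[0,0],(v-K[1,2])*d/K[1,1],d],-1)
    R=np.array(c['rotation']); 
    from scipy.spatial.transform import Rotation as Ro
    if R.shape==(4,): R=Ro.from_quat(R).as_matrix()
    return p@R.T+np.array(c['xyz'])
E
python3 - <<'E'
from h import *
print(monitor.read_state(), r.grip_depth)
a=shot('scene','s0.png');b=shot('top','t0.png')
for c in ('scene','top'):
    for l in ['bar_center','eye','press','bottle','cup','reagent_box','tape_roll','seat']:
        try: print(c,l,[(np.round(d['centre'],3).tolist(),round(d['confidence'],2)) for d in nets.find_in(l,c)][:3])
        except Exception as e: print(c,l,e)
print(monitor.read_state()['time'])
for c in (a,b): print(c['xyz'],c['rotation'],c['camera_matrix'])
E
```

```text
pics
{'time': 0.0, 'joint_positions': array([-1.28159082,  0.33288622, -0.06469869,  1.46097103,  0.02157303,
        1.34995334, -0.08848125]), 'joint_vel': array([ 0.00092689,  0.00044687,  0.00021891, -0.00018183, -0.00025856,
        0.00059461,  0.00120276]), 'joint_torque': array([-7.26260150e-04, -6.23270202e+01,  2.42435164e-02, -3.89873922e+01,
       -6.12687715e-02,  4.00505948e-02,  1.51535382e-04]), 'ee_pos': array([0.19163602, 0.59456352, 0.29143073]), 'eef_rot': array([ 1.55255525e-01,  9.87874052e-01, -7.55932742e-04, -9.45104203e-05]), 'ft_force': array([-0.62266514, -0.6242579 , -0.19554916]), 'torque': array([ 0.02359124,  0.00997607, -0.03992384]), 'width': 0.0870428797503915} 0.051
scene bar_center [([0.481, 0.124, 0.065], 0.82)]
scene eye [([0.57, -0.204, 0.198], 0.45)]
scene press [([0.569, -0.2, 0.016], 0.93)]
scene bottle [([0.533, -0.392, 0.09], 0.93), ([0.57, -0.205, 0.196], 0.27)]
scene cup [([0.397, -0.161, 0.06], 0.86)]
scene reagent_box [([0.591, 0.234, 0.056], 0.58)]
scene tape_roll [([0.375, 0.288, 0.037], 0.69)]
scene seat [([0.489, 0.12, 0.001], 0.93)]
top bar_center [([0.476, 0.12, 0.071], 0.65)]
top eye [([0.565, -0.213, 0.206], 0.58), ([0.472, 0.114, 0.005], 0.48)]
top press [([0.525, -0.4, 0.1], 0.7), ([0.554, -0.21, 0.016], 0.63)]
top bottle [([0.523, -0.399, 0.097], 0.67)]
top cup [([0.39, -0.176, 0.059], 0.47)]
top reagent_box [([0.586, 0.225, 0.054], 0.72)]
top tape_roll []
top seat [([0.472, 0.112, 0.005], 0.68)]
0.9
[0.57184698 0.69758197 1.02136026] [ 0.05447478  0.93309799 -0.35459206 -0.02500209] [[424.61303695   0.         257.89683992]
 [  0.         424.61303695 200.02471853]
 [  0.           0.           1.        ]]
[ 0.20761691 -0.07663871  1.71296646] [-0.69490346  0.71320737 -0.06653792  0.06338085] [[463.35671454   0.         259.73051233]
 [  0.         463.35671454 189.51743875]
 [  0.           0.           1.        ]]
```

View pics/s0.png

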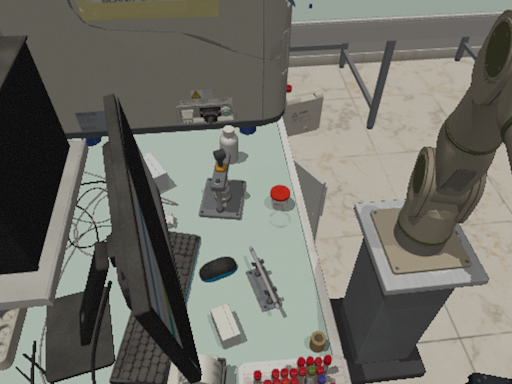

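View pics/t0.png

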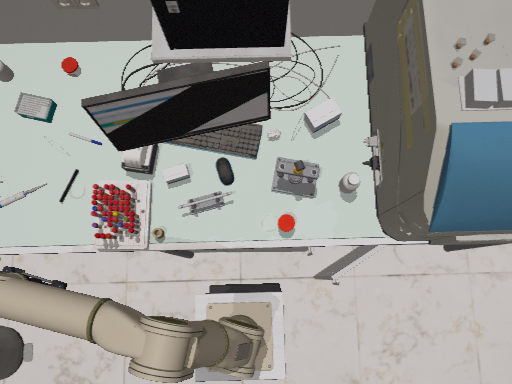

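```bash
python3 - <<'E'
from h import *
out=[]
for n in ('scene','top'):
    c=shot(n,n+'1.png'); P=cloud(c); np.savez(n+'1.npz',P=P,color=c['color'],**{k:np.array(c[k]) for k in('camera_matrix','xyz','rotation')})
    for l in ['bar_center','eye']:
        for d in nets.regions_of(l,n)[:1]:
            m=d['region']; p=P[m]; p=p[(p[:,2]>.03)]
            ax=0
            if len(p)<5: print(n,l,len(p)); continue
            q=p[np.abs(p[:,2]-np.median(p[:,2]))<.015]
            mu=q.mean(0); u,s,vt=np.linalg.svd(q-mu)
            t=(q-mu)@vt[0]
            print(n,l,d['confidence'],len(q),mu.round(4),vt[0].round(3),t.min(),t.max(),(mu+vt[0]*(t.min()+t.max())/2).round(4))
            vs,us=np.where(m);print(us.min(),us.max(),vs.min(),vs.max())
for n,b in (('scene',(190,130,300,320)),('top',(170,140,330,240))):
    im=cv2.imread('pics/'+n+'1.png')[b[1]:b[3],b[0]:b[2]]
    out=cv2.resize(im,None,fx=3 if n=='scene' else 5,fy=3 if n=='scene' else 5,interpolation=cv2.INTER_CUBIC); cv2.imwrite('pics/z'+n+'1.png',out)
E
```

```text
scene bar_center 0.66 233 [0.4801 0.1235 0.0643] [-0.248  0.969  0.003] -0.10279124365667386 0.09037116076595547 [0.4817 0.1175 0.0642]
250 278 248 308
scene eye 0.53 117 [ 0.5675 -0.2109  0.2001] [ 0.946  0.113 -0.305] -0.016639391588399076 0.01852318548970106 [ 0.5684 -0.2107  0.1998]
213 225 149 166
top bar_center 0.6 81 [0.4761 0.1339 0.0653] [-0.252  0.968 -0.006] -0.05822572097592295 0.06844984362318611 [0.4748 0.1388 0.0653]
180 214 197 207
top eye 0.63 76 [ 0.568  -0.219   0.2075] [-0.886 -0.457  0.085] -0.016036615421045692 0.016382150984943434 [ 0.5678 -0.219   0.2075]
294 303 160 171
```

View pics/zscene1.png

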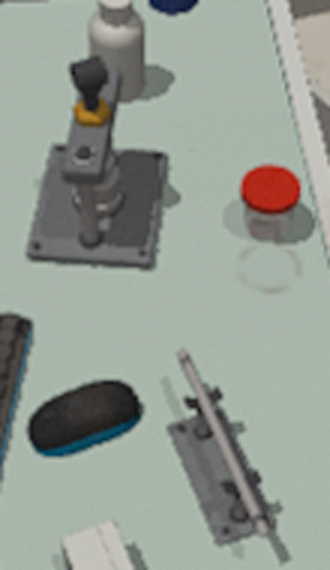

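View pics/ztop1.png

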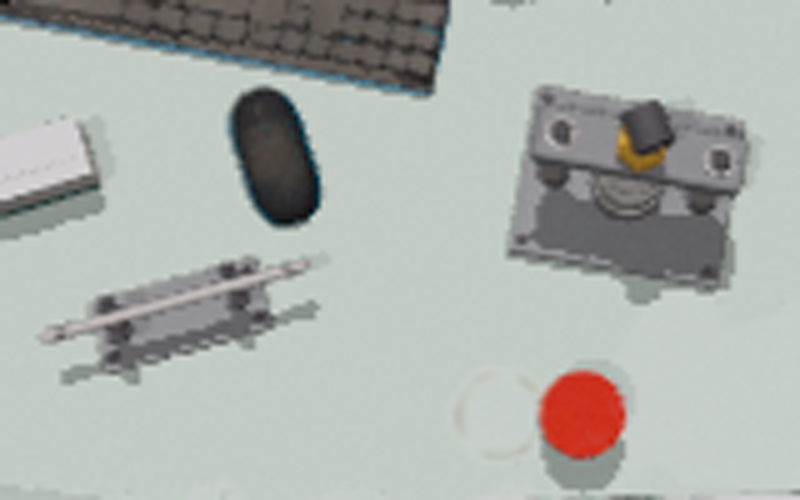

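```bash
python3 - <<'E'
from h import *
from scipy.spatial.transform import Rotation as Ro
c=shot('wrist','w1.png'); s=monitor.read_state()
Rt=Ro.from_quat(s['eef_rot']).as_matrix()
print('cam in tool',Rt.T@(np.array(c['xyz'])-s['ee_pos']), (Rt.T@Ro.from_quat(c['rotation']).as_matrix()).round(3), c['camera_matrix'][0][0])
from scipy.optimize import least_squares
for n,b in (('scene',(205,140,235,175)),('top',(285,150,312,180))):
    d=np.load(n+'1.npz');P=d['P'][b[1]:b[3],b[0]:b[2]]; q=P[(P[...,2]>.185)&(P[...,2]<.22)]
    print(n,len(q),q.min(0),q.max(0),q.mean(0))
    best=[]
    for a in np.radians(range(0,180,15)):
        def f(p):
            ax=np.array([np.cos(p[3]),np.sin(p[3])]); nn=np.array([-ax[1],ax[0]])
            w=q-p[:3]; t=w[:,:2]@ax; rr=np.hypot(w[:,:2]@nn,w[:,2])
            # outside distance to capped cyl
            dr=rr-.015; da=np.abs(t)-.015
            return np.where((dr<0)&(da<0),np.maximum(dr,da),np.hypot(np.maximum(dr,0),np.maximum(da,0)))
        o=least_squares(f,[*q.mean(0)[:2],.196,a],loss='soft_l1',f_scale=.002); best.append((o.cost,o.x[:3].round(4).tolist(),round(np.degrees(o.x[3])%180,1)))
    best.sort(); [print(x) for x in best[:5]]
    # monitor extents
for n in('scene','top'):
    P=np.load(n+'1.npz')['P']
    for x0,x1 in ((.3,.5),(.5,.6),(.6,.65),(.65,.7),(.7,.8)):
        m=(P[...,0]>x0)&(P[...,0]<x1)&(P[...,1]>-.5)&(P[...,1]<.35)&(P[...,2]>.15)
        q=P[m]; print(n,x0,len(q), q.min(0).round(3) if len(q) else '', q.max(0).round(3) if len(q) else '')
for n,b,k in (('scene',(200,140,240,180),15),('top',(275,145,325,200),11)):
    im=np.load(n+'1.npz')['color'][b[1]:b[3],b[0]:b[2],::-1]; cv2.imwrite('pics/e'+n+'.png',cv2.resize(im,None,fx=k,fy=k,interpolation=cv2.INTER_CUBIC))
E
```

```text
cam in tool [ 0.07280718 -0.00175471 -0.09292108] [[ 0.    -0.964 -0.266]
 [ 1.     0.    -0.001]
 [ 0.001 -0.266  0.964]] 299.8035525701932
scene 116 [ 0.55069749 -0.22660423  0.18529693] [ 0.58529747 -0.19811289  0.21139355] [ 0.56800588 -0.21112395  0.20064896]
(np.float64(0.00011164678490990012), [0.5679, -0.219, 0.1937], np.float64(21.6))
(np.float64(0.00011192828234913197), [0.5678, -0.219, 0.1937], np.float64(22.3))
(np.float64(0.00011192828235009407), [0.5678, -0.219, 0.1937], np.float64(22.3))
(np.float64(0.00011213007230875935), [0.5682, -0.2189, 0.1936], np.float64(19.3))
(np.float64(0.00011213007230876154), [0.5682, -0.2189, 0.1936], np.float64(19.3))
top 82 [ 0.55158288 -0.23766689  0.18561626] [ 0.58587338 -0.20450371  0.21991185] [ 0.56753656 -0.21946706  0.2064387 ]
(np.float64(0.00015300296890488255), [0.5694, -0.2211, 0.1964], np.float64(15.7))
(np.float64(0.00015300296890810304), [0.5694, -0.2211, 0.1964], np.float64(15.7))
(np.float64(0.00015300296890817576), [0.5694, -0.2211, 0.1964], np.float64(15.7))
(np.float64(0.00015300296891370115), [0.5694, -0.2211, 0.1964], np.float64(15.7))
(np.float64(0.00015304622896852326), [0.5696, -0.221, 0.1965], np.float64(15.7))
scene 0.3 2520 [ 0.367 -0.5    0.15 ] [ 0.5   -0.491  0.51 ]
scene 0.5 2606 [ 0.5  -0.5   0.15] [ 0.6   -0.198  0.515]
scene 0.6 1278 [ 0.6  -0.5   0.16] [0.65  0.348 0.518]
scene 0.65 3427 [ 0.65  -0.5    0.151] [0.7  0.35 0.52]
scene 0.7 9880 [ 0.7  -0.5   0.15] [0.8   0.35  0.524]
top 0.3 222 [ 0.382 -0.5    0.153] [ 0.5   -0.498  0.627]
top 0.5 701 [ 0.5  -0.5   0.15] [ 0.6   -0.163  0.678]
top 0.6 431 [ 0.6   -0.5    0.158] [0.65  0.35  0.677]
top 0.65 2789 [ 0.65  -0.5    0.151] [0.7   0.35  0.677]
top 0.7 7839 [ 0.7   -0.5    0.154] [0.8   0.35  0.674]
```

View pics/escene.png

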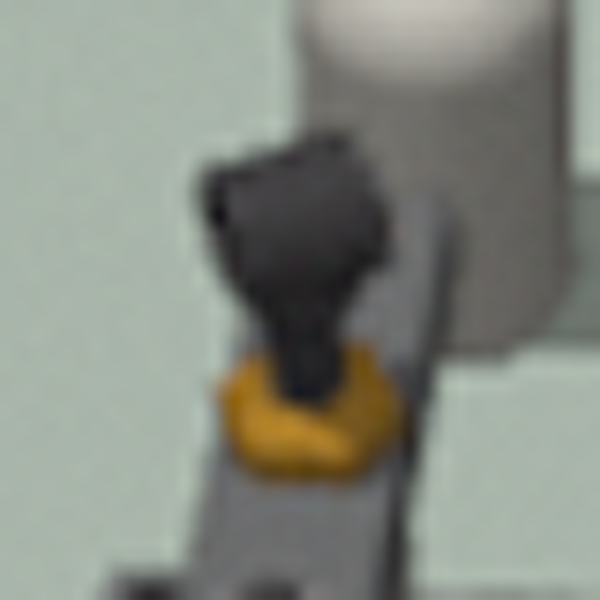

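View pics/etop.png

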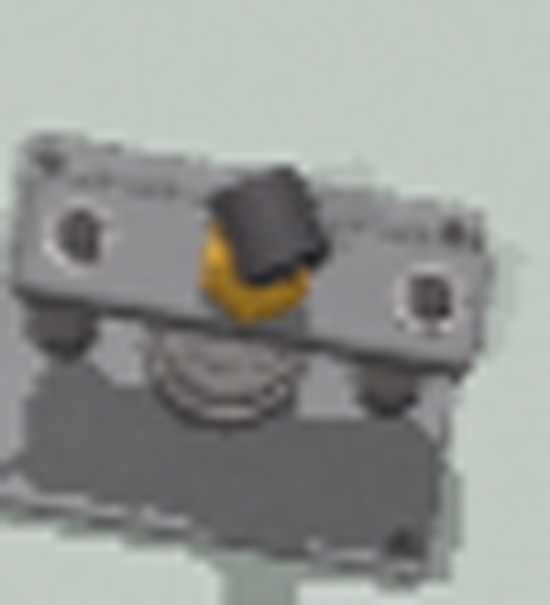

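View pics/w1.png

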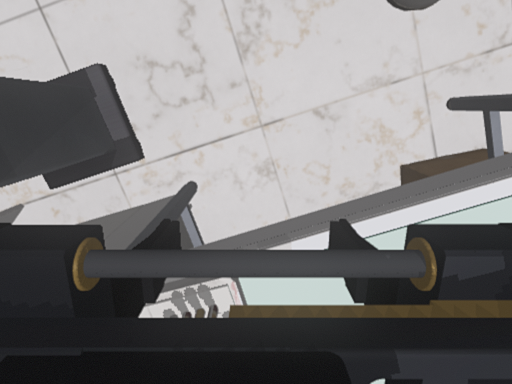

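```bash
cat >> h.py <<'E'
from scipy.spatial.transform import Rotation as Ro
def rows(pos,yaw=None,Rw=None):
    s=monitor.read_state(); R=Ro.from_quat(s['eef_rot']).as_matrix()
    if yaw is not None:
        y=np.radians(yaw); Y=np.array([np.cos(y),np.sin(y),0]); Z=np.array([0,0,-1.]); Rw=np.stack([np.cross(Y,Z),Y,Z],1)
    d=R.T@(np.array(pos)-s['ee_pos']); rv=Ro.from_matrix(R.T@Rw).as_rotvec()/(2*np.pi) if Rw is not None else None
    print('xyz',d.round(4),'r',None if rv is None else rv.round(4),'| tcp',s['ee_pos'].round(4),'yawY',np.degrees(np.arctan2(R[1,1],R[0,1])).round(2),'z',R[:,2].round(4))
def st():
    s=monitor.read_state(); print('t',s['time'],'q',np.round(s['joint_positions'],2),'tcp',s['ee_pos'].round(4),'F',s['ft_force'].round(2),'T',s['torque'].round(2),'w',round(s['width'],4))
E
python3 - <<'E'
from h import *
rows([.480,.118,.235],14.4)
P=np.load('top1.npz')['P']; m=(P[...,1]>-.3)&(P[...,1]<.2)&(P[...,2]>.1)&(P[...,0]<.75)
for y in np.arange(-.3,.2,.05):
    q=P[m&(P[...,1]>y)&(P[...,1]<y+.05)]; print(round(y,2),len(q),q[:,0].min() if len(q) else '', q[:,2].max() if len(q) else '')
E
```

```text
xyz [-0.4207 -0.3655  0.0572] r [ 0.     -0.      0.1604] | tcp [0.1917 0.5949 0.2923] yawY 72.14 z [ 0.e+00  1.e-04 -1.e+00]
-0.3 150 0.5357922327147986 0.15428889943583823
-0.25 202 0.5421866251053625 0.2199118479456177
-0.2 172 0.5533284940206911 0.1548389802976997
-0.15 90 0.5634355831013163 0.2489127778291229
-0.1 1386 -0.0744991262791157 1.712966460397828
-0.05 1621 -0.08102975347233105 0.46392533011309744
-0.0 2020 -0.06732983546026883 0.6106753884940577
0.05 2634 -0.05312662581097477 0.7372684115261876
0.1 2604 0.0004961377392677935 0.7468461798432235
0.15 2316 0.012233588362213305 0.743368776252228
```

drive_tool --plan '[{"x": -0.4207,"y": -0.3655,"z": 0.0572,"rz": 0.1604,"fingers": 1},{"x": -0.4207,"y": -0.3655,"z": 0.0572,"rz": 0.1604,"fingers": 1},{"x": -0.4207,"y": -0.3655,"z": 0.0572,"rz": 0.1604,"fingers": 1},{"x": -0.4207,"y": -0.3655,"z": 0.0572,"rz": 0.1604,"fingers": 1},{"x": -0.4207,"y": -0.3655,"z": 0.0572,"rz": 0.1604,"fingers": 1},{"x": -0.4207,"y": -0.3655,"z": 0.0572,"rz": 0.1604,"fingers": 1},{"x": -0.4207,"y": -0.3655,"z": 0.0572,"rz": 0.1604,"fingers": 1},{"x": -0.4207,"y": -0.3655,"z": 0.0572,"rz": 0.1604,"fingers": 1},{"x": -0.4207,"y": -0.3655,"z": 0.0572,"rz": 0.1604,"fingers": 1},{"x": -0.4207,"y": -0.3655,"z": 0.0572,"rz": 0.1604,"fingers": 1},{"x": -0.4207,"y": -0.3655,"z": 0.0572,"rz": 0.1604,"fingers": 1},{"x": -0.4207,"y": -0.3655,"z": 0.0572,"rz": 0.1604,"fingers": 1}]'

```text
validation failed for argument at $.pl...
```

```bash
python3 - <<'E'
from h import *
st()
c=shot('wrist','w2.png');P=cloud(c); np.savez('w2.npz',P=P)
st()
E
```

```text
t 1.25 q [-1.28  0.33 -0.06  1.46  0.02  1.35 -0.09] tcp [0.1917 0.5949 0.2923] F [-0.08 -0.37 -0.21] T [ 0.05 -0.   -0.05] w 0.0872
t 1.3 q [-1.28  0.33 -0.06  1.46  0.02  1.35 -0.09] tcp [0.1917 0.5949 0.2923] F [ 0.2  -0.55  0.04] T [-0.03 -0.02  0.01] w 0.0871
```

View pics/w2.png

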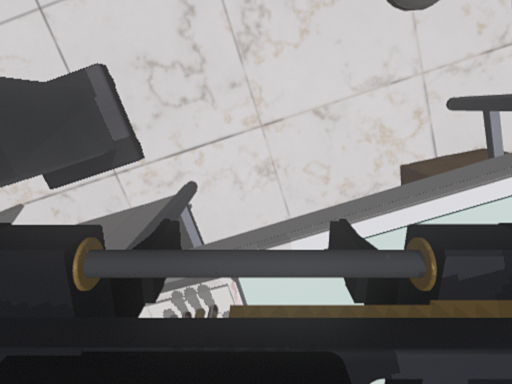

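drive_tool --plan '[{"x": -0.42,"y": -0.365,"z": 0.057,"rz": 0.16},{"x": -0.42,"y": -0.365,"z": 0.057,"rz": 0.16},{"x": -0.42,"y": -0.365,"z": 0.057,"rz": 0.16},{"x": -0.42,"y": -0.365,"z": 0.057,"rz": 0.16},{"x": -0.42,"y": -0.365,"z": 0.057,"rz": 0.16},{"x": -0.42,"y": -0.365,"z": 0.057,"rz": 0.16},{"x": -0.42,"y": -0.365,"z": 0.057,"rz": 0.16},{"x": -0.42,"y": -0.365,"z": 0.057,"rz": 0.16},{"x": -0.42,"y": -0.365,"z": 0.057,"rz": 0.16},{"x": -0.42,"y": -0.365,"z": 0.057,"rz": 0.16},{"x": -0.42,"y": -0.365,"z": 0.057,"rz": 0.16}]'

```text
validation failed for argument at $.pl...
```

drive_tool --plan '[{"rx": 0.0,"ry": 0.0,"rz": 0.16,"x": -0.42,"y": -0.365,"z": 0.057,"fingers": 1.0}]'

```text
time: 1.42
ee_pos: [0.2209, 0.5437, 0.2853]
eef_rot: [0.245, 0.969, 0.0, -0.001]
ft_force: [1.4, 0.1, 0.5]
width: 0.087
```

```bash
python3 - <<'E'
from h import *
rows([.480,.118,.235],14.4)
E
```

```text
xyz [-0.4306 -0.2512  0.0494] r [-1.000e-04 -3.000e-04  1.311e-01] | tcp [0.2209 0.5437 0.2853] yawY 61.58 z [-0.0016  0.0013 -1.    ]
```

drive_tool --plan '[{"rx": 0.0,"ry": 0.0,"rz": 0.131,"x": -0.43,"y": -0.251,"z": 0.05,"fingers": 1.0},{"rx": 0.0,"ry": 0.0,"rz": 0.131,"x": -0.43,"y": -0.251,"z": 0.05,"fingers": 1.0},{"rx": 0.0,"ry": 0.0,"rz": 0.131,"x": -0.43,"y": -0.251,"z": 0.05,"fingers": 1.0},{"rx": 0.0,"ry": 0.0,"rz": 0.131,"x": -0.43,"y": -0.251,"z": 0.05,"fingers": 1.0},{"rx": 0.0,"ry": 0.0,"rz": 0.131,"x": -0.43,"y": -0.251,"z": 0.05,"fingers": 1.0},{"rx": 0.0,"ry": 0.0,"rz": 0.131,"x": -0.43,"y": -0.251,"z": 0.05,"fingers": 1.0},{"rx": 0.0,"ry": 0.0,"rz": 0.131,"x": -0.43,"y": -0.251,"z": 0.05,"fingers": 1.0},{"rx": 0.0,"ry": 0.0,"rz": 0.131,"x": -0.43,"y": -0.251,"z": 0.05,"fingers": 1.0},{"rx": 0.0,"ry": 0.0,"rz": 0.131,"x": -0.43,"y": -0.251,"z": 0.05,"fingers": 1.0},{"rx": 0.0,"ry": 0.0,"rz": 0.131,"x": -0.43,"y": -0.251,"z": 0.05,"fingers": 1.0},{"rx": 0.0,"ry": 0.0,"rz": 0.131,"x": -0.43,"y": -0.251,"z": 0.05,"fingers": 1.0}]'

```text
time: 2.8
ee_pos: [0.4807, 0.1168, 0.2359]
eef_rot: [0.613, 0.79, 0.0, -0.0]
ft_force: [-0.4, 0.7, -1.4]
width: 0.087
```

```bash
python3 - <<'E'
from h import *
st()
c=shot('wrist','w3.png');P=cloud(c); np.savez('w3.npz',P=P)
for l in['bar_center','seat']:
    for d in nets.regions_of(l,'wrist')[:1]:
        m=d['region'];vs,us=np.where(m);print(l,d['confidence'],us.min(),us.max(),vs.min(),vs.max());np.save(l+'3.npy',m)
rows([.480,.118,.113],14.4)
E
```

```text
t 2.8 q [-0.75  0.08  0.44  1.89 -0.04  1.18 -0.04] tcp [0.4807 0.1168 0.2359] F [-0.37  0.66 -1.41] T [-0.06  0.03 -0.03] w 0.087
bar_center 0.94 249 260 78 287
seat 0.63 228 282 116 242
xyz [ 0.0017 -0.0005  0.123 ] r [ 0.     -0.     -0.0002] | tcp [0.4809 0.1164 0.236 ] yawY 14.34 z [ 1.e-04  4.e-04 -1.e+00]
```

View pics/w3.png

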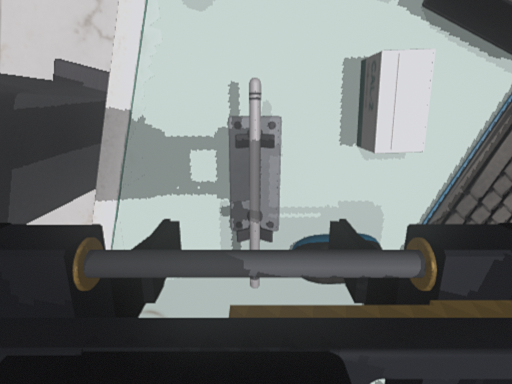

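```bash
python3 - <<'E'
from h import *
P=np.load('w3.npz')['P']; m=np.load('bar_center3.npy')
q=P[m]; q=q[(q[:,2]>.05)&(q[:,2]<.08)]
xy=q[:,:2]; mu=xy.mean(0); v=np.linalg.svd(xy-mu)[2][0]; v*=np.sign(v[1]); n=np.array([-v[1],v[0]])
t=(xy-mu)@v; w=(xy-mu)@n
print(len(q),'ang',np.degrees(np.arctan2(v[1],v[0])),'t',t.min(),t.max(),'mid',mu+v*(t.min()+t.max())/2,'w',w.min(),w.max(),'z',np.percentile(q[:,2],[5,50,95]))
# base plate z~7mm and V heads: off-axis
d=P[60:300,150:360].reshape(-1,3); T=(d[:,:2]-mu)@v; W=(d[:,:2]-mu)@n
b=(np.abs(W)<.035)&(np.abs(T)<.12)
base=b&(d[:,2]>.004)&(d[:,2]<.012); print('base T',np.percentile(T[base],[0,1,50,99,100]),'W',np.percentile(W[base],[0,1,99,100]))
h=b&(np.abs(W)>.008)&(d[:,2]>.05)&(d[:,2]<.075)
for s in(-1,1):
    k=h&(np.sign(T)==s)
    if k.sum(): print('head',s,k.sum(),T[k].min(),np.median(T[k]),T[k].max(),W[k].min(),W[k].max(),d[k,2].max())
E
```

```text
1876 ang 104.2665516090936 t -0.12039332285764334 0.07569606674266087 mid [0.48093709 0.11343994] w -0.004931280183157868 0.005065980060074079 z [0.0641961 0.066821  0.0683585]
base T [-0.08628739 -0.08278731 -0.02132485  0.0424349   0.04342268] W [-0.02799565 -0.02740439  0.02747426  0.02812871]
head -1 244 -0.07216962328446402 -0.06564110992984476 -0.060006816588860784 -0.01673662326386685 0.016801004517120195 0.06837190112631869
head 1 299 0.017504549994744035 0.02380026615913613 0.029523459120139976 -0.016922037065860773 0.0174691270232827 0.06831941111520035
```

drive_tool --plan '[{"rx": 0.0,"ry": 0.0,"rz": 0.0,"x": -0.003,"y": 0.0,"z": 0.06,"fingers": 1.0},{"rx": 0.0,"ry": 0.0,"rz": 0.0,"x": -0.003,"y": 0.0,"z": 0.11,"fingers": 0.6},{"rx": 0.0,"ry": 0.0,"rz": 0.0,"x": -0.003,"y": 0.0,"z": 0.123,"fingers": 0.4},{"rx": 0.0,"ry": 0.0,"rz": 0.0,"x": -0.003,"y": 0.0,"z": 0.123,"fingers": 0.3},{"rx": 0.0,"ry": 0.0,"rz": 0.0,"x": -0.003,"y": 0.0,"z": 0.123,"fingers": 0.3}]' --squeeze 40

```text
time: 3.58
ee_pos: [0.4831, 0.113, 0.1148]
eef_rot: [0.614, 0.789, 0.001, 0.001]
ft_force: [0.2, 0.3, -0.1]
width: 0.055
```

```bash
python3 - <<'E'
from h import *
st(); rows([.4809,.1134,.113],14.3)
c=shot('wrist','w4.png')
E
```

```text
t 3.575 q [-0.72  0.24  0.44  2.01 -0.13  0.91  0.04] tcp [0.4831 0.113  0.1148] F [ 0.24  0.26 -0.09] T [-0.13 -0.04  0.04] w 0.055
xyz [ 0.0009 -0.002   0.0018] r [ 0.0005 -0.0001 -0.0002] | tcp [0.4831 0.113  0.1148] yawY 14.25 z [ 0.0026  0.0014 -1.    ]
```

View pics/w4.png

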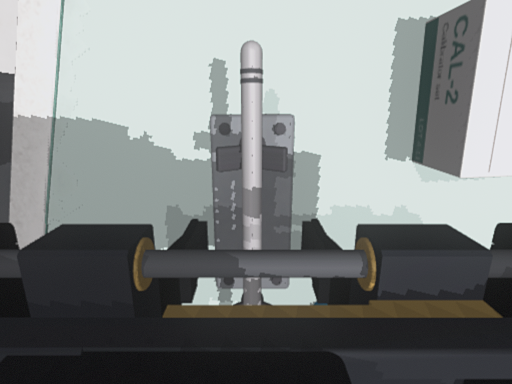

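drive_tool --plan '[{"rx": 0.0,"ry": 0.0,"rz": 0.0,"x": 0.0,"y": -0.001,"z": 0.001,"fingers": 0.3},{"rx": 0.0,"ry": 0.0,"rz": 0.0,"x": 0.0,"y": -0.001,"z": 0.001,"fingers": 0.16},{"rx": 0.0,"ry": 0.0,"rz": 0.0,"x": 0.0,"y": -0.001,"z": 0.001,"fingers": 0.16}]' --squeeze 40

```text
time: 4.0
ee_pos: [0.481, 0.1123, 0.1121]
eef_rot: [0.614, 0.789, 0.0, -0.0]
ft_force: [-0.2, 0.1, -0.4]
width: 0.0209
```

```bash
python3 - <<'E'
from h import *
st(); rows([.4809,.1134,.113],14.3)
E
```

```text
t 4.0 q [-0.72  0.24  0.44  2.02 -0.13  0.91  0.04] tcp [0.481  0.1123 0.1121] F [-0.17  0.1  -0.44] T [-0.1   0.01 -0.03] w 0.0209
xyz [ 0.0011  0.0002 -0.0009] r [ 0.     -0.     -0.0002] | tcp [0.481  0.1123 0.1121] yawY 14.23 z [ 2.e-04  3.e-04 -1.e+00]
```

Well aligned. Close.

drive_tool --plan '[{"rx": 0.0,"ry": 0.0,"rz": 0.0,"x": 0.0,"y": 0.0,"z": 0.0,"fingers": 0.0},{"rx": 0.0,"ry": 0.0,"rz": 0.0,"x": 0.0,"y": 0.0,"z": 0.0,"fingers": 0.0},{"rx": 0.0,"ry": 0.0,"rz": 0.0,"x": 0.0,"y": 0.0,"z": 0.0,"fingers": 0.0},{"rx": 0.0,"ry": 0.0,"rz": 0.0,"x": 0.0,"y": 0.0,"z": 0.0,"fingers": 0.0}]' --squeeze 40

```text
time: 4.5
ee_pos: [0.4816, 0.1125, 0.1122]
eef_rot: [0.614, 0.789, 0.001, 0.0]
ft_force: [4.8, 1.5, 1.5]
width: 0.0089
```

```bash
python3 - <<'E'
from h import *
st(); rows([.4809,.1124,.30],14.3)
E
```

```text
t 4.5 q [-0.72  0.25  0.44  2.01 -0.13  0.91  0.04] tcp [0.4816 0.1125 0.1122] F [4.85 1.47 1.54] T [ 0.19 -1.01 -0.03] w 0.0089
xyz [ 1.000e-04 -4.000e-04 -1.878e-01] r [ 0.0002 -0.     -0.0002] | tcp [0.4816 0.1125 0.1122] yawY 14.23 z [ 1.5e-03  5.0e-04 -1.0e+00]
```

drive_tool --plan '[{"rx": 0.0,"ry": 0.0,"rz": 0.0,"x": 0.0,"y": 0.0,"z": -0.02,"fingers": 0.0},{"rx": 0.0,"ry": 0.0,"rz": 0.0,"x": 0.0,"y": 0.0,"z": -0.06,"fingers": 0.0},{"rx": 0.0,"ry": 0.0,"rz": 0.0,"x": 0.0,"y": 0.0,"z": -0.12,"fingers": 0.0},{"rx": 0.0,"ry": 0.0,"rz": 0.0,"x": 0.0,"y": 0.0,"z": -0.18,"fingers": 0.0},{"rx": 0.0,"ry": 0.0,"rz": 0.0,"x": 0.0,"y": 0.0,"z": -0.21,"fingers": 0.0}]'

```text
time: 5.12
ee_pos: [0.4808, 0.1121, 0.3245]
eef_rot: [0.614, 0.789, 0.001, 0.0]
ft_force: [-0.3, 0.4, -1.7]
width: 0.0085
```

```bash
python3 - <<'E'
from h import *
st(); rows([.528,-.305,.33],14.3)
c=shot('scene','s5.png')
cv2.imwrite('pics/s5z.png',cv2.resize(c['color'][150:350,190:400,::-1],None,fx=3,fy=3))
E
```

```text
t 5.125 q [-0.77  0.01  0.46  1.77 -0.    1.36 -0.07] tcp [0.4808 0.1121 0.3245] F [-0.28  0.4  -1.7 ] T [-0.04  0.    0.05] w 0.0085
xyz [-0.4159 -0.0567 -0.0059] r [ 0.0002 -0.0001 -0.0002] | tcp [0.4808 0.1121 0.3245] yawY 14.23 z [ 0.0011  0.0011 -1.    ]
```

View pics/s5z.png

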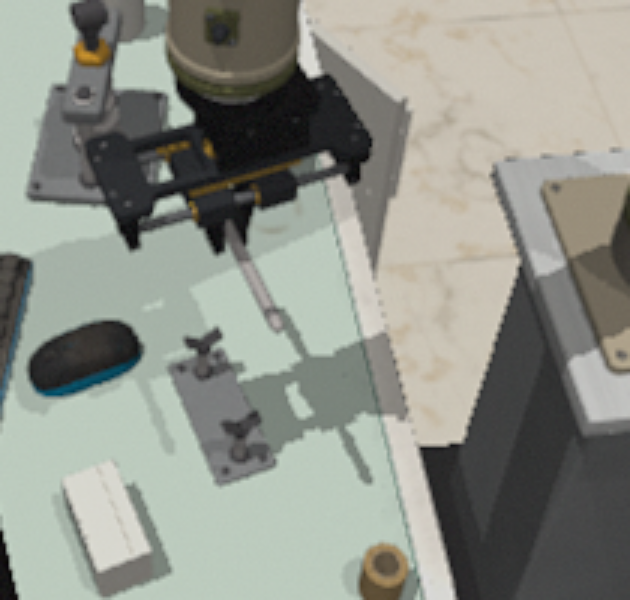

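drive_tool --plan '[{"rx": 0.0,"ry": 0.0,"rz": 0.0,"x": -0.06,"y": -0.01,"z": -0.006,"fingers": 0.0},{"rx": 0.0,"ry": 0.0,"rz": 0.0,"x": -0.12,"y": -0.02,"z": -0.006,"fingers": 0.0},{"rx": 0.0,"ry": 0.0,"rz": 0.0,"x": -0.18,"y": -0.03,"z": -0.006,"fingers": 0.0},{"rx": 0.0,"ry": 0.0,"rz": 0.0,"x": -0.24,"y": -0.04,"z": -0.006,"fingers": 0.0},{"rx": 0.0,"ry": 0.0,"rz": 0.0,"x": -0.3,"y": -0.05,"z": -0.006,"fingers": 0.0},{"rx": 0.0,"ry": 0.0,"rz": 0.0,"x": -0.36,"y": -0.057,"z": -0.006,"fingers": 0.0},{"rx": 0.0,"ry": 0.0,"rz": 0.0,"x": -0.416,"y": -0.057,"z": -0.006,"fingers": 0.0},{"rx": 0.0,"ry": 0.0,"rz": 0.0,"x": -0.416,"y": -0.057,"z": -0.006,"fingers": 0.0},{"rx": 0.0,"ry": 0.0,"rz": 0.0,"x": -0.416,"y": -0.057,"z": -0.006,"fingers": 0.0}]'

```text
time: 6.3
ee_pos: [0.5276, -0.3044, 0.3267]
eef_rot: [0.614, 0.789, -0.0, -0.001]
ft_force: [0.4, -0.6, -0.4]
width: 0.0089
```

```bash
python3 - <<'E'
from h import *
st()
c=shot('wrist','w6.png');P=cloud(c); np.savez('w6.npz',P=P)
for d in nets.regions_of('eye','wrist')[:2]:
    m=d['region'];vs,us=np.where(m);print(d['confidence'],us.min(),us.max(),vs.min(),vs.max(),np.median(P[m],0))
E
```

```text
t 6.3 q [-0.19  0.36  0.84  1.49 -0.27  1.42  0.9 ] tcp [ 0.5276 -0.3044  0.3267] F [ 0.4  -0.63 -0.38] T [-0.04  0.01  0.03] w 0.0089
0.91 316 366 86 131 [ 0.56602351 -0.22163216  0.20859428]
```

View pics/w6.png

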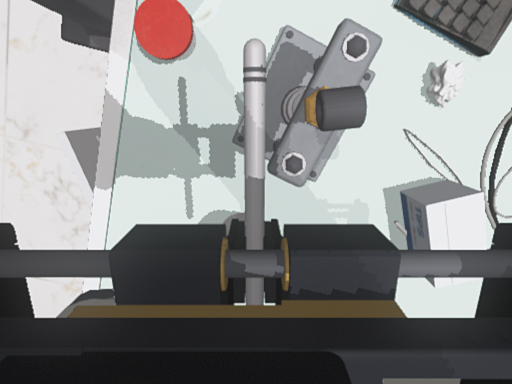

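```bash
cat > fit.py <<'E'
from h import *
from scipy.optimize import least_squares
def fiteye(P,b,z0=.185):
    q=P[b[1]:b[3],b[0]:b[2]].reshape(-1,3); q=q[(q[:,2]>z0)&(q[:,2]<.22)]
    res=[]
    for a in np.radians(range(0,180,20)):
        def f(p):
            ax=np.array([np.cos(p[3]),np.sin(p[3])]); nn=np.array([-ax[1],ax[0]])
            w=q-p[:3]; t=w[:,:2]@ax; rr=np.hypot(w[:,:2]@nn,w[:,2]); dr=rr-.015; da=np.abs(t)-.015
            return np.where((dr<0)&(da<0),np.maximum(dr,da),np.hypot(np.maximum(dr,0),np.maximum(da,0)))
        o=least_squares(f,[*q.mean(0)[:2],.196,a],loss='soft_l1',f_scale=.001); res.append((o.cost,o.x[:3].round(4).tolist(),round(np.degrees(o.x[3])%180,1)))
    res.sort(key=lambda x:x[0]); print(len(q)); [print(x) for x in res[:3]]
E
python3 - <<'E'
from fit import *
P=np.load('w6.npz')['P']; fiteye(P,(308,78,376,140))
# bar front half
q=P[40:215,235:275].reshape(-1,3); q=q[(q[:,2]>.26)&(q[:,2]<.30)]
xy=q[:,:2];mu=xy.mean(0);v=np.linalg.svd(xy-mu)[2][0];t=(xy-mu)@v
print(len(q),np.degrees(np.arctan2(v[1],v[0]))%180,mu,t.min(),t.max(),'z ends',np.median(q[t<np.percentile(t,10),2]),np.median(q[t>np.percentile(t,90),2]),mu+v*t.max(),mu+v*t.min())
s=monitor.read_state();n=np.array([-v[1],v[0]]);print('tcp offset lateral',(s['ee_pos'][:2]-mu)@n)
E
```

```text
2055
(np.float64(0.0003388946931029356), [0.569, -0.2213, 0.1958], np.float64(20.3))
(np.float64(0.000338894693102936), [0.569, -0.2213, 0.1958], np.float64(20.3))
(np.float64(0.0003388946931029362), [0.569, -0.2213, 0.1958], np.float64(20.3))
3698 104.2673204330867 [ 0.5112289  -0.24419911] -0.03709146786134712 0.042461351846174535 z ends 0.28114730197292215 0.2813044849948496 [ 0.52169334 -0.2853508 ] [ 0.50208784 -0.20825167]
tcp offset lateral 0.001833696415903717
```

```bash
python3 - <<'E'
from h import *
rows([.4424,-.2681,.327],80); rows([.4424,-.2681,.327],110.3)
E
```

```text
xyz [ 0.0554 -0.0744  0.0007] r [ 0.0002 -0.0002 -0.1824] | tcp [ 0.5282 -0.3034  0.3276] yawY 14.34 z [-3.0e-04  1.5e-03 -1.0e+00]
xyz [ 0.0554 -0.0744  0.0007] r [ 2.000e-04 -2.000e-04 -2.665e-01] | tcp [ 0.5282 -0.3034  0.3276] yawY 14.34 z [-3.0e-04  1.5e-03 -1.0e+00]
```

drive_tool --plan '[{"rx": 0.0,"ry": 0.0,"rz": -0.026,"x": 0.01,"y": -0.013,"z": 0.0,"fingers": 0.0},{"rx": 0.0,"ry": 0.0,"rz": -0.052,"x": 0.02,"y": -0.027,"z": 0.0,"fingers": 0.0},{"rx": 0.0,"ry": 0.0,"rz": -0.078,"x": 0.03,"y": -0.04,"z": 0.0,"fingers": 0.0},{"rx": 0.0,"ry": 0.0,"rz": -0.104,"x": 0.04,"y": -0.054,"z": 0.0,"fingers": 0.0},{"rx": 0.0,"ry": 0.0,"rz": -0.13,"x": 0.05,"y": -0.067,"z": 0.0,"fingers": 0.0},{"rx": 0.0,"ry": 0.0,"rz": -0.156,"x": 0.055,"y": -0.074,"z": 0.0,"fingers": 0.0},{"rx": 0.0,"ry": 0.0,"rz": -0.182,"x": 0.055,"y": -0.074,"z": 0.0,"fingers": 0.0},{"rx": 0.0,"ry": 0.0,"rz": -0.182,"x": 0.055,"y": -0.074,"z": 0.0,"fingers": 0.0}]'

```text
time: 7.4
ee_pos: [0.4429, -0.2686, 0.3282]
eef_rot: [0.089, 0.996, 0.001, 0.001]
ft_force: [-0.5, -0.0, -0.4]
width: 0.0085
```

```bash
python3 - <<'E'
from h import *
st(); rows([.4424,-.2681,.327],110.3)
E
```

```text
t 7.4 q [-0.22  0.07  0.72  1.72 -0.05  1.37  1.9 ] tcp [ 0.4429 -0.2686  0.3282] F [-0.48 -0.03 -0.41] T [ 0.07  0.03 -0.03] w 0.0085
xyz [0.0005 0.0004 0.0012] r [ 0.0002  0.0002 -0.0847] | tcp [ 0.4429 -0.2686  0.3282] yawY 79.82 z [ 0.0012  0.0011 -1.    ]
```

drive_tool --plan '[{"rx": 0.0,"ry": 0.0,"rz": -0.026,"x": 0.0,"y": 0.0,"z": 0.0,"fingers": 0.0},{"rx": 0.0,"ry": 0.0,"rz": -0.052,"x": 0.0,"y": 0.0,"z": 0.0,"fingers": 0.0},{"rx": 0.0,"ry": 0.0,"rz": -0.075,"x": 0.0,"y": 0.0,"z": 0.04,"fingers": 0.0},{"rx": 0.0,"ry": 0.0,"rz": -0.084,"x": 0.0,"y": 0.0,"z": 0.08,"fingers": 0.0},{"rx": 0.0,"ry": 0.0,"rz": -0.084,"x": 0.0,"y": 0.0,"z": 0.08,"fingers": 0.0},{"rx": 0.0,"ry": 0.0,"rz": -0.084,"x": 0.0,"y": 0.0,"z": 0.08,"fingers": 0.0}]'

```text
time: 8.15
ee_pos: [0.4434, -0.2699, 0.2494]
eef_rot: [-0.172, 0.985, -0.0, 0.001]
ft_force: [0.0, -0.2, -0.6]
width: 0.0085
```

```bash
python3 - <<'E'
from h import *
st(); rows([.4424,-.2681,.247],110.3)
c=shot('scene','s7.png')
cv2.imwrite('pics/s7z.png',cv2.resize(c['color'][120:240,180:330,::-1],None,fx=5,fy=5,interpolation=cv2.INTER_CUBIC))
P=cloud(c);np.savez('s7.npz',P=P)
c=shot('top','t7.png')
cv2.imwrite('pics/t7z.png',cv2.resize(c['color'][120:240,240:390,::-1],None,fx=5,fy=5,interpolation=cv2.INTER_CUBIC))
E
```

```text
t 8.15 q [-0.18  0.13  0.7   1.83 -0.09  1.21  2.46] tcp [ 0.4434 -0.2699  0.2494] F [ 0.02 -0.2  -0.56] T [0.07 0.01 0.04] w 0.0085
xyz [0.0003 0.002  0.0024] r [-0.0001  0.0002 -0.0013] | tcp [ 0.4434 -0.2699  0.2494] yawY 109.84 z [ 1.5e-03 -4.0e-04 -1.0e+00]
```

View pics/s7z.png

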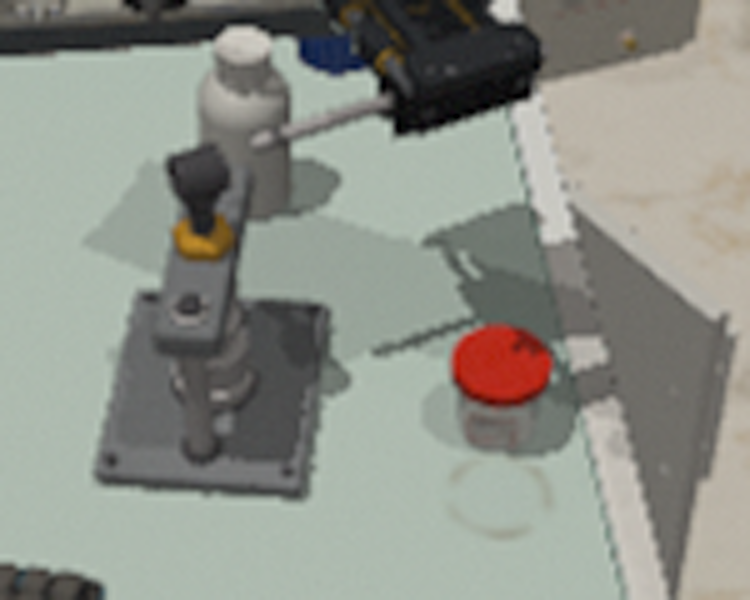

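View pics/t7z.png

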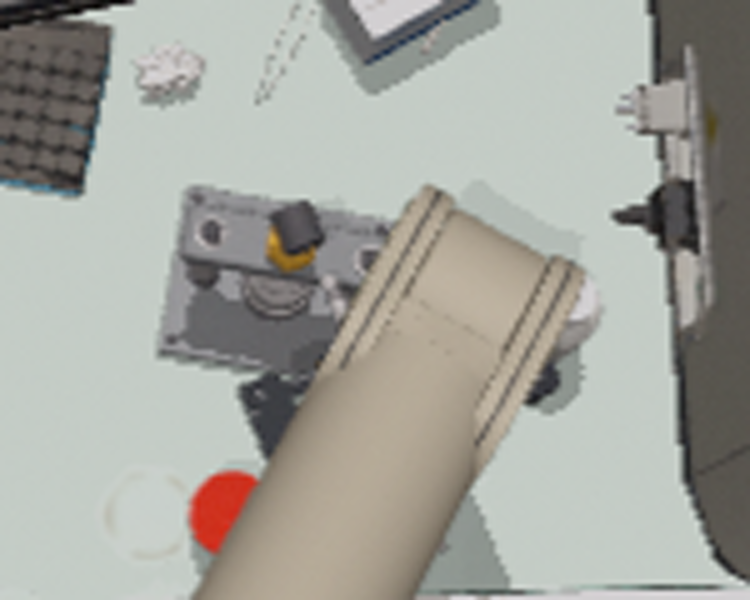

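```bash
python3 - <<'E'
from fit import *
P=np.load('s7.npz')['P']; fiteye(P,(205,140,236,175))
q=P[135:152,228:262].reshape(-1,3); q=q[(q[:,2]>.17)&(q[:,2]<.22)]
q=q[(q[:,0]>.45)]
mu=q.mean(0);v=np.linalg.svd(q-mu)[2][0];v*=np.sign(v[0]);t=(q-mu)@v
print(len(q),mu,v,np.degrees(np.arctan2(v[1],v[0])),t.min(),t.max(),'tip',mu+v*t.max())
e=np.array([.568,-.219,.196]); 
k=(e[0]-mu[0])/v[0]; print('bar line at eye x',mu+v*k)
rows([.4424,-.2681,.247],110.3)
E
```

```text
135
(np.float64(0.000604875451982426), [0.5617, -0.2187, 0.1936], np.float64(176.9))
(np.float64(0.0006048754521228923), [0.5617, -0.2187, 0.1936], np.float64(176.9))
(np.float64(0.0006048754524239485), [0.5617, -0.2187, 0.1936], np.float64(176.9))
124 [ 0.48582933 -0.25162995  0.19889899] [0.92511556 0.37738898 0.04169832] 22.19237110719572 -0.04080383307878171 0.05153269365708416 tip [ 0.53350302 -0.23218207  0.20104782]
bar line at eye x [ 0.568      -0.21810948  0.20260272]
xyz [0.0004 0.0023 0.0026] r [-0.0002  0.0004 -0.0011] | tcp [ 0.4436 -0.2701  0.2496] yawY 109.9 z [ 2.6e-03 -6.0e-04 -1.0e+00]
```

drive_tool --plan '[{"rx": 0.0,"ry": 0.0,"rz": -0.001,"x": 0.0,"y": 0.002,"z": 0.002,"fingers": 0.0},{"rx": 0.0,"ry": 0.0,"rz": -0.001,"x": 0.0,"y": 0.002,"z": 0.002,"fingers": 0.0}]'

```text
time: 8.5
ee_pos: [0.4422, -0.2678, 0.2462]
eef_rot: [-0.177, 0.984, 0.0, 0.0]
ft_force: [0.4, 0.6, -0.8]
width: 0.0087
```

```bash
python3 - <<'E'
from h import *
st(); rows([.4424,-.2681,.247],110.3); rows([.5137,-.2417,.247],110.3)
E
```

```text
t 8.5 q [-0.18  0.13  0.69  1.84 -0.09  1.2   2.47] tcp [ 0.4422 -0.2678  0.2462] F [ 0.37  0.58 -0.85] T [ 0.08 -0.01  0.  ] w 0.0087
xyz [-0.0001 -0.0003 -0.0008] r [-0.      0.0001  0.0001] | tcp [ 0.4422 -0.2678  0.2462] yawY 110.35 z [ 6.e-04  2.e-04 -1.e+00]
xyz [-0.0762 -0.0004 -0.0008] r [-0.      0.0001  0.0001] | tcp [ 0.4422 -0.2678  0.2462] yawY 110.35 z [ 6.e-04  2.e-04 -1.e+00]
```

Aligned; slide in slowly, first 35 mm to check force.

drive_tool --plan '[{"rx": 0.0,"ry": 0.0,"rz": 0.0,"x": -0.012,"y": 0.0,"z": 0.0,"fingers": 0.0},{"rx": 0.0,"ry": 0.0,"rz": 0.0,"x": -0.024,"y": 0.0,"z": 0.0,"fingers": 0.0},{"rx": 0.0,"ry": 0.0,"rz": 0.0,"x": -0.034,"y": 0.0,"z": 0.0,"fingers": 0.0},{"rx": 0.0,"ry": 0.0,"rz": 0.0,"x": -0.034,"y": 0.0,"z": 0.0,"fingers": 0.0}]'

```text
time: 9.0
ee_pos: [0.4748, -0.2555, 0.2456]
eef_rot: [-0.177, 0.984, -0.0, -0.0]
ft_force: [-0.2, -0.2, -1.4]
width: 0.0083
```

```bash
python3 - <<'E'
from h import *
st(); rows([.5137,-.2417,.247],110.3)
c=shot('scene','s8.png')
cv2.imwrite('pics/s8z.png',cv2.resize(c['color'][130:200,190:290,::-1],None,fx=7,fy=7,interpolation=cv2.INTER_CUBIC))
E
```

```text
t 9.0 q [-0.19  0.19  0.68  1.78 -0.13  1.21  2.45] tcp [ 0.4748 -0.2555  0.2456] F [-0.2  -0.22 -1.38] T [0.07 0.04 0.  ] w 0.0083
xyz [-0.0413 -0.0006 -0.0014] r [-0.     -0.0001  0.0004] | tcp [ 0.4748 -0.2555  0.2456] yawY 110.43 z [-6.e-04 -3.e-04 -1.e+00]
```

View pics/s8z.png

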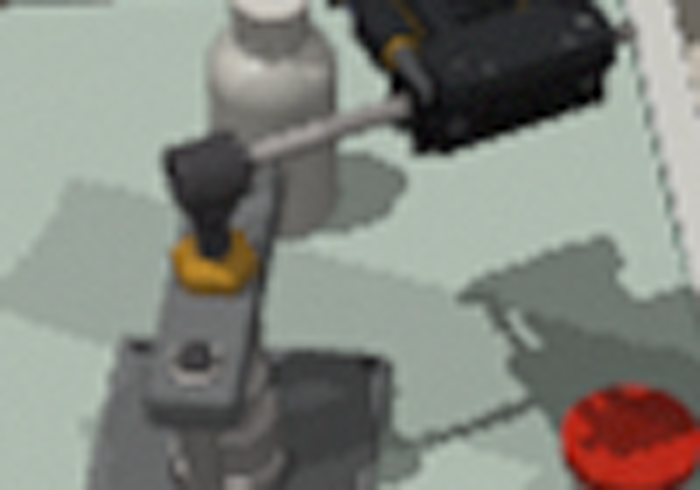

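drive_tool --plan '[{"rx": 0.0,"ry": 0.0,"rz": 0.0,"x": -0.015,"y": 0.0,"z": -0.001,"fingers": 0.0},{"rx": 0.0,"ry": 0.0,"rz": 0.0,"x": -0.03,"y": 0.0,"z": -0.001,"fingers": 0.0},{"rx": 0.0,"ry": 0.0,"rz": 0.0,"x": -0.042,"y": 0.0,"z": -0.001,"fingers": 0.0},{"rx": 0.0,"ry": 0.0,"rz": 0.0,"x": -0.042,"y": 0.0,"z": -0.001,"fingers": 0.0},{"rx": 0.0,"ry": 0.0,"rz": 0.0,"x": -0.042,"y": 0.0,"z": -0.001,"fingers": 0.0}]'

```text
time: 9.68
ee_pos: [0.513, -0.2418, 0.2467]
eef_rot: [-0.176, 0.984, -0.0, -0.0]
ft_force: [-0.4, -0.5, -1.1]
width: 0.0084
```

```bash
python3 - <<'E'
from h import *
st(); rows([.5137,-.2417,.247],110.3)
c=shot('scene','s9.png')
cv2.imwrite('pics/s9z.png',cv2.resize(c['color'][130:200,190:290,::-1],None,fx=7,fy=7,interpolation=cv2.INTER_CUBIC))
E
```

```text
t 9.675 q [-0.2   0.26  0.66  1.71 -0.17  1.23  2.43] tcp [ 0.513  -0.2418  0.2467] F [-0.42 -0.46 -1.12] T [ 0.    0.04 -0.06] w 0.0084
xyz [-0.0007 -0.0001 -0.0003] r [ 0.     -0.0001  0.0001] | tcp [ 0.513  -0.2418  0.2467] yawY 110.33 z [-5.e-04 -2.e-04 -1.e+00]
```

View pics/s9z.png

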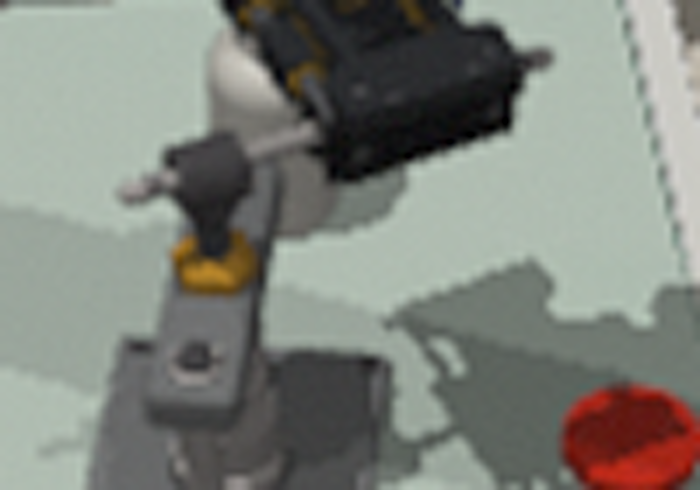

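```bash
python3 - <<'E'
import numpy as np
for L,N,tot in((.0597,12,72),):
    for i in range(1,N+1):
        a=np.radians(tot*i/N); print(round(tot*i/N/360,4),round(-L+L*np.cos(a),4),round(L*np.sin(a),4))
E
```

```text
0.0167 -0.0003 0.0062
0.0333 -0.0013 0.0124
0.05 -0.0029 0.0184
0.0667 -0.0052 0.0243
0.0833 -0.008 0.0298
0.1 -0.0114 0.0351
0.1167 -0.0153 0.0399
0.1333 -0.0198 0.0444
0.15 -0.0246 0.0483
0.1667 -0.0298 0.0517
0.1833 -0.0354 0.0545
0.2 -0.0413 0.0568
```

drive_tool --plan '[{"rx": 0.0,"ry": 0.0,"rz": 0.0167,"x": -0.0003,"y": 0.0062,"z": 0.0,"fingers": 0.0},{"rx": 0.0,"ry": 0.0,"rz": 0.0333,"x": -0.0013,"y": 0.0124,"z": 0.0,"fingers": 0.0},{"rx": 0.0,"ry": 0.0,"rz": 0.05,"x": -0.0029,"y": 0.0184,"z": 0.0,"fingers": 0.0},{"rx": 0.0,"ry": 0.0,"rz": 0.0667,"x": -0.0052,"y": 0.0243,"z": 0.0,"fingers": 0.0},{"rx": 0.0,"ry": 0.0,"rz": 0.0833,"x": -0.008,"y": 0.0298,"z": 0.0005,"fingers": 0.0},{"rx": 0.0,"ry": 0.0,"rz": 0.1,"x": -0.0114,"y": 0.0351,"z": 0.0005,"fingers": 0.0}]' --squeeze 50

```text
time: 10.48
ee_pos: [0.5111, -0.2047, 0.2463]
eef_rot: [0.138, 0.99, 0.0, -0.0]
ft_force: [-0.9, 0.5, -1.3]
width: 0.0084
```

```bash
python3 - <<'E'
from fit import *
st(); 
c=shot('scene','s10.png')
cv2.imwrite('pics/s10z.png',cv2.resize(c['color'][130:200,190:290,::-1],None,fx=7,fy=7,interpolation=cv2.INTER_CUBIC))
s=monitor.read_state(); e=np.array([.569,-.2213]); d=s['ee_pos'][:2]-e; print(np.hypot(*d),np.degrees(np.arctan2(d[1],d[0])),s['eef_rot'])
E
```

```text
t 10.475 q [-0.34  0.23  0.73  1.76 -0.17  1.22  1.74] tcp [ 0.5111 -0.2047  0.2463] F [-0.95  0.49 -1.3 ] T [0.09 0.18 0.17] w 0.0084
0.06020114715153892 163.15474060122392 [ 1.40124027e-01  9.90133772e-01  4.02683003e-04 -4.57481999e-04]
```

View pics/s10z.png

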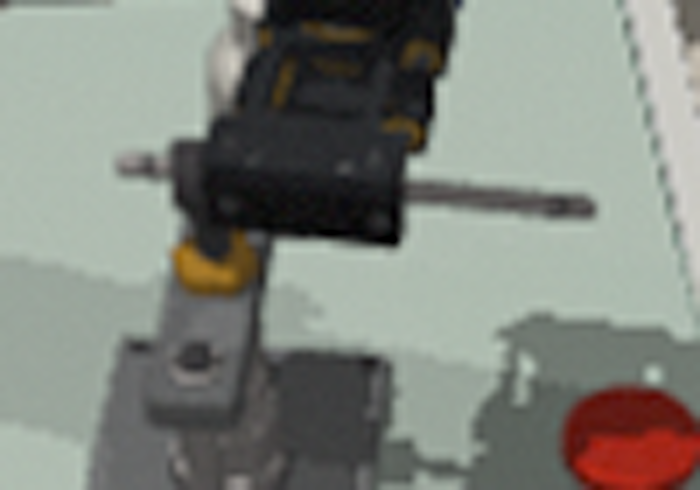

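drive_tool --plan '[{"rx": 0.0,"ry": 0.0,"rz": 0.0167,"x": -0.0003,"y": 0.0062,"z": 0.0,"fingers": 0.0},{"rx": 0.0,"ry": 0.0,"rz": 0.0333,"x": -0.0013,"y": 0.0124,"z": 0.0,"fingers": 0.0},{"rx": 0.0,"ry": 0.0,"rz": 0.05,"x": -0.0029,"y": 0.0184,"z": 0.0,"fingers": 0.0},{"rx": 0.0,"ry": 0.0,"rz": 0.0667,"x": -0.0052,"y": 0.0243,"z": 0.0005,"fingers": 0.0},{"rx": 0.0,"ry": 0.0,"rz": 0.0833,"x": -0.008,"y": 0.0298,"z": 0.0005,"fingers": 0.0},{"rx": 0.0,"ry": 0.0,"rz": 0.1,"x": -0.0114,"y": 0.0351,"z": 0.0005,"fingers": 0.0},{"rx": 0.0,"ry": 0.0,"rz": 0.1167,"x": -0.0153,"y": 0.0399,"z": 0.0005,"fingers": 0.0},{"rx": 0.0,"ry": 0.0,"rz": 0.1333,"x": -0.0198,"y": 0.0444,"z": 0.0005,"fingers": 0.0}]'

```text
time: 11.52
ee_pos: [0.5419, -0.1667, 0.2453]
eef_rot: [0.528, 0.849, 0.0, -0.001]
ft_force: [-3.3, 2.9, -2.7]
width: 0.0084
```

```bash
cat > ck.py <<'E'
from fit import *
st(); s=monitor.read_state(); e=np.array([.569,-.2213]); d=s['ee_pos'][:2]-e
R=Ro.from_quat(s['eef_rot']).as_matrix(); print('r',np.hypot(*d),'ang',np.degrees(np.arctan2(d[1],d[0])),'yaw',np.degrees(np.arctan2(R[1,1],R[0,1])))
E
python3 ck.py
```

```text
t 11.525 q [-0.48  0.3   0.83  1.72 -0.24  1.23  0.88] tcp [ 0.5419 -0.1667  0.2453] F [-3.31  2.9  -2.75] T [0.63 0.77 0.1 ] w 0.0084
r 0.060937026155131614 ang 116.3797371920943 yaw 26.271796526525872
```

drive_tool --plan '[{"rx": 0.0,"ry": 0.0,"rz": 0.0167,"x": -0.0003,"y": 0.0062,"z": 0.0,"fingers": 0.0},{"rx": 0.0,"ry": 0.0,"rz": 0.025,"x": -0.0008,"y": 0.0093,"z": 0.0,"fingers": 0.0},{"rx": 0.0,"ry": 0.0,"rz": 0.025,"x": -0.0008,"y": 0.0093,"z": 0.0,"fingers": 0.0}]'

```text
time: 11.9
ee_pos: [0.5489, -0.1639, 0.2446]
eef_rot: [0.592, 0.806, -0.001, -0.003]
ft_force: [-11.6, 4.0, 1.3]
width: 0.0087
```

```bash
python3 ck.py
```

```text
t 11.9 q [-0.49  0.33  0.86  1.7  -0.26  1.24  0.73] tcp [ 0.5489 -0.1639  0.2446] F [-11.59   4.01   1.31] T [0.49 2.54 0.41] w 0.0087
r 0.0608617954104648 ang 109.28522981589676 yaw 17.400565090542578
```

drive_tool --plan '[{"rx": 0.0,"ry": 0.0,"rz": 0.008,"x": 0.0,"y": 0.003,"z": 0.0,"fingers": 0.0},{"rx": 0.0,"ry": 0.0,"rz": 0.008,"x": 0.0,"y": 0.003,"z": 0.0,"fingers": 0.0}]'

```text
time: 12.15
ee_pos: [0.5506, -0.1634, 0.2443]
eef_rot: [0.612, 0.791, -0.002, -0.004]
ft_force: [-18.0, 1.9, 2.4]
width: 0.0088
```

```bash
python3 ck.py;  python3 - <<'E'
from fit import *
for n,b in(('scene',(180,120,300,210)),('top',(250,130,350,205))):
    c=shot(n,n+'11.png'); cv2.imwrite('pics/'+n+'11z.png',cv2.resize(c['color'][b[1]:b[3],b[0]:b[2],::-1],None,fx=6,fy=6,interpolation=cv2.INTER_CUBIC)); np.savez(n+'11.npz',P=cloud(c))
E
```

```text
t 12.15 q [-0.5   0.34  0.86  1.69 -0.27  1.25  0.68] tcp [ 0.5506 -0.1634  0.2443] F [-17.98   1.92   2.4 ] T [0.44 3.82 0.59] w 0.0088
r 0.06076002205916122 ang 107.65621395896483 yaw 14.493236950103991
```

View pics/scene11z.png

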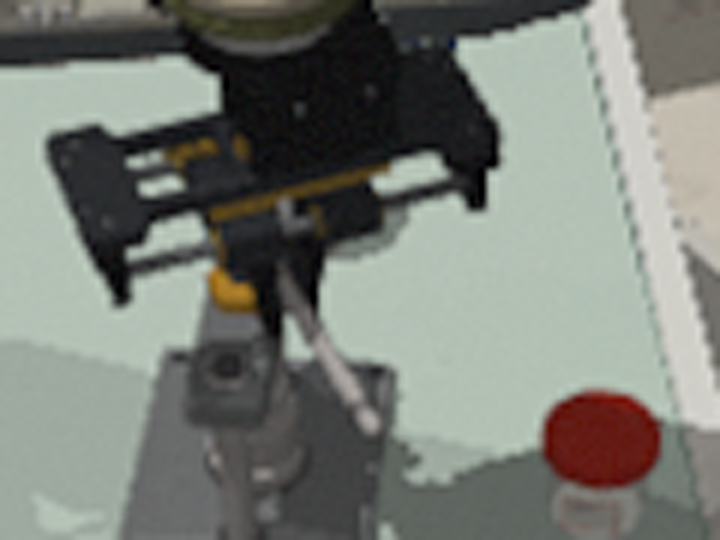

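View pics/top11z.png

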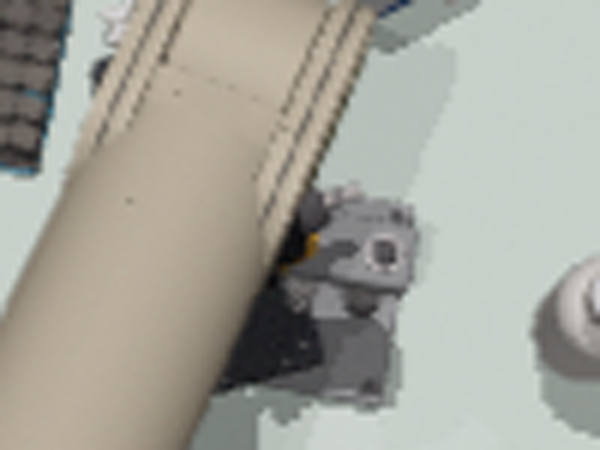

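drive_tool --plan '[{"rx": 0.0,"ry": 0.0,"rz": -0.014,"x": -0.0002,"y": -0.005,"z": 0.0,"fingers": 0.0},{"rx": 0.0,"ry": 0.0,"rz": -0.028,"x": -0.001,"y": -0.0105,"z": 0.0,"fingers": 0.0},{"rx": 0.0,"ry": 0.0,"rz": -0.042,"x": -0.002,"y": -0.0155,"z": 0.0,"fingers": 0.0},{"rx": 0.0,"ry": 0.0,"rz": -0.042,"x": -0.002,"y": -0.0155,"z": 0.0,"fingers": 0.0}]'

```text
time: 12.75
ee_pos: [0.5395, -0.1693, 0.2461]
eef_rot: [0.503, 0.864, 0.0, 0.0]
ft_force: [0.6, -0.4, -0.9]
width: 0.0084
```

```bash
python3 ck.py
```

```text
t 12.75 q [-0.47  0.29  0.83  1.72 -0.23  1.23  0.93] tcp [ 0.5395 -0.1693  0.2461] F [ 0.63 -0.38 -0.92] T [-0.08  0.05 -0.01] w 0.0084
r 0.059746373721671575 ang 119.59584335171238 yaw 29.58940989995309
```

drive_tool --plan '[{"rx": 0.0,"ry": 0.0,"rz": 0.0,"x": 0.015,"y": 0.0,"z": 0.0,"fingers": 0.0},{"rx": 0.0,"ry": 0.0,"rz": 0.0,"x": 0.035,"y": 0.0,"z": 0.0,"fingers": 0.0},{"rx": 0.0,"ry": 0.0,"rz": 0.0,"x": 0.055,"y": 0.0,"z": 0.0,"fingers": 0.0},{"rx": 0.0,"ry": 0.0,"rz": 0.0,"x": 0.075,"y": 0.0,"z": 0.0,"fingers": 0.0},{"rx": 0.0,"ry": 0.0,"rz": 0.0,"x": 0.09,"y": 0.0,"z": 0.0,"fingers": 0.0},{"rx": 0.0,"ry": 0.0,"rz": 0.0,"x": 0.09,"y": 0.0,"z": 0.0,"fingers": 0.0}]'

```text
time: 13.5
ee_pos: [0.4951, -0.0889, 0.2459]
eef_rot: [0.502, 0.865, 0.001, -0.0]
ft_force: [0.1, -0.4, -0.8]
width: 0.0087
```

```bash
python3 ck.py;  python3 - <<'E'
from fit import *
c=shot('scene','s12.png'); b=(180,120,300,210); cv2.imwrite('pics/s12z.png',cv2.resize(c['color'][b[1]:b[3],b[0]:b[2],::-1],None,fx=6,fy=6,interpolation=cv2.INTER_CUBIC)); P=cloud(c); np.savez('s12.npz',P=P)
E
```

```text
t 13.5 q [-0.66  0.1   0.8   1.88 -0.08  1.2   0.69] tcp [ 0.4951 -0.0889  0.2459] F [ 0.07 -0.4  -0.82] T [-0.11  0.01 -0.01] w 0.0087
r 0.15162990030627727 ang 119.17803246472143 yaw 29.705193986920516
```

View pics/s12z.png

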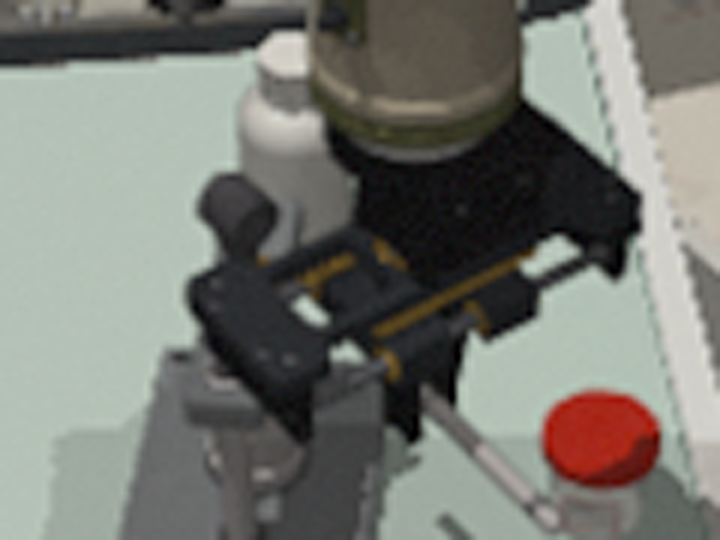

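drive_tool --plan '[{"rx": 0.0,"ry": 0.0,"rz": 0.0,"x": 0.0,"y": 0.0,"z": -0.03,"fingers": 0.0},{"rx": 0.0,"ry": 0.0,"rz": 0.0,"x": 0.0,"y": 0.0,"z": -0.06,"fingers": 0.0},{"rx": 0.0,"ry": 0.0,"rz": 0.0,"x": 0.01,"y": 0.0,"z": -0.065,"fingers": 0.0},{"rx": 0.0,"ry": 0.0,"rz": 0.0,"x": 0.01,"y": 0.0,"z": -0.065,"fingers": 0.0}]'

```text
time: 14.05
ee_pos: [0.4902, -0.0811, 0.3103]
eef_rot: [0.503, 0.864, 0.0, -0.0]
ft_force: [0.5, -0.4, -1.3]
width: 0.0082
```

```bash
python3 - <<'E'
from h import *
st(); rows([.4812,.1125,.30],14.23)
E
```

```text
t 14.05 q [-0.7   0.01  0.79  1.8  -0.01  1.34  0.61] tcp [ 0.4902 -0.0811  0.3103] F [ 0.54 -0.42 -1.26] T [-0.08  0.01  0.04] w 0.0082
xyz [0.1728 0.0879 0.0105] r [ 0.     -0.0001  0.0428] | tcp [ 0.4902 -0.0811  0.3103] yawY 29.65 z [-3.e-04  7.e-04 -1.e+00]
```

drive_tool --plan '[{"rx": 0.0,"ry": 0.0,"rz": 0.011,"x": 0.043,"y": 0.022,"z": 0.0,"fingers": 0.0},{"rx": 0.0,"ry": 0.0,"rz": 0.022,"x": 0.086,"y": 0.044,"z": 0.0,"fingers": 0.0},{"rx": 0.0,"ry": 0.0,"rz": 0.033,"x": 0.13,"y": 0.066,"z": 0.005,"fingers": 0.0},{"rx": 0.0,"ry": 0.0,"rz": 0.043,"x": 0.173,"y": 0.088,"z": 0.01,"fingers": 0.0},{"rx": 0.0,"ry": 0.0,"rz": 0.043,"x": 0.173,"y": 0.088,"z": 0.01,"fingers": 0.0},{"rx": 0.0,"ry": 0.0,"rz": 0.043,"x": 0.173,"y": 0.088,"z": 0.01,"fingers": 0.0}]'

```text
time: 14.8
ee_pos: [0.4813, 0.1114, 0.2999]
eef_rot: [0.615, 0.789, -0.001, -0.0]
ft_force: [0.9, -1.2, -1.7]
width: 0.0083
```

```bash
python3 - <<'E'
from fit import *
st(); rows([.4812,.1125,.1122],14.23)
c=shot('wrist','w13.png');P=cloud(c);np.savez('w13.npz',P=P)
q=P[:215,235:275].reshape(-1,3); q=q[(q[:,2]>.235)&(q[:,2]<.27)]
xy=q[:,:2];mu=xy.mean(0);v=np.linalg.svd(xy-mu)[2][0];v*=np.sign(v[1]);t=(xy-mu)@v
print(len(q),np.degrees(np.arctan2(v[1],v[0])),'tip',mu+v*t.max(),'z',np.median(q[t<np.percentile(t,10),2]),np.median(q[t>np.percentile(t,90),2]))
s=monitor.read_state();n=np.array([-v[1],v[0]]);print('lat',(s['ee_pos'][:2]-mu)@n,'tipdist',np.hypot(*(mu+v*t.max()-s['ee_pos'][:2])))
c=shot('top','t13.png');P=cloud(c); b=(260,140,340,200);fiteye(P,(285,150,318,185)); cv2.imwrite('pics/t13z.png',cv2.resize(c['color'][b[1]:b[3],b[0]:b[2],::-1],None,fx=8,fy=8,interpolation=cv2.INTER_CUBIC))
c=shot('scene','s13.png');P=cloud(c); fiteye(P,(205,140,240,175))
b=(190,130,300,320); cv2.imwrite('pics/s13z.png',cv2.resize(c['color'][b[1]:b[3],b[0]:b[2],::-1],None,fx=3,fy=3,interpolation=cv2.INTER_CUBIC))
E
```

```text
t 14.8 q [-0.89  0.02  0.59  1.81 -0.01  1.31 -0.06] tcp [0.4813 0.1114 0.2999] F [ 0.92 -1.19 -1.65] T [-0.11 -0.04  0.01] w 0.0083
xyz [0.0013 0.0005 0.1877] r [-0.0003  0.0001 -0.0003] | tcp [0.4813 0.1114 0.2999] yawY 14.13 z [-0.0014 -0.0012 -1.    ]
3697 104.31730101103311 tip [0.45581037 0.20736739] z 0.25445644565791253 0.2539809852733713
lat -0.0010598426417372676 tipdist 0.09987172572087634
81
(np.float64(0.00010863508434152693), [0.5698, -0.2204, 0.1953], np.float64(136.5))
(np.float64(0.00010863508434350052), [0.5698, -0.2204, 0.1953], np.float64(136.5))
(np.float64(0.00010863508434743363), [0.5698, -0.2204, 0.1953], np.float64(136.5))
108
(np.float64(8.418359967640608e-05), [0.5694, -0.2192, 0.1919], np.float64(128.5))
(np.float64(8.418359967664903e-05), [0.5694, -0.2192, 0.1919], np.float64(128.5))
(np.float64(8.418359967843624e-05), [0.5694, -0.2192, 0.1919], np.float64(128.5))
```

View pics/t13z.png

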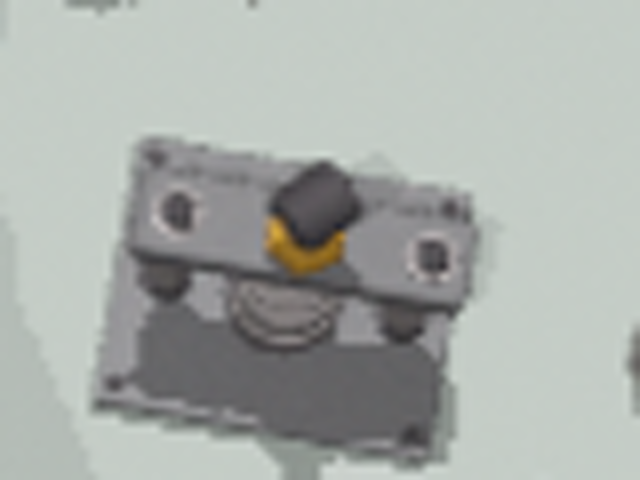

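View pics/s13z.png

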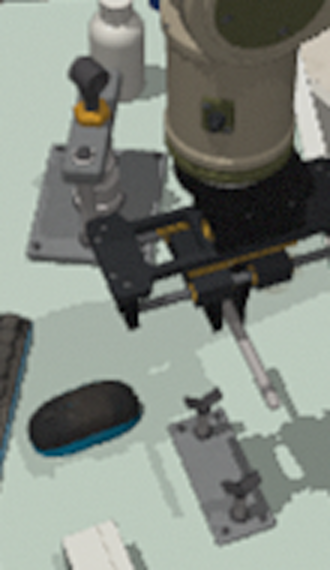

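View pics/w13.png

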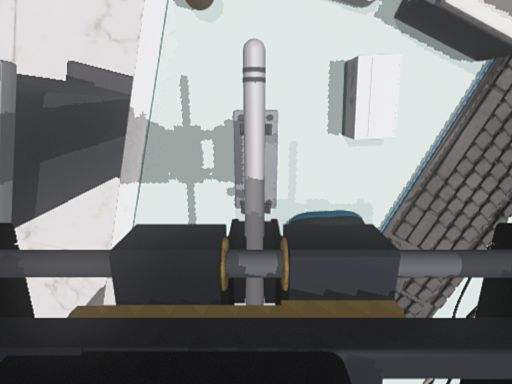

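drive_tool --plan '[{"rx": 0.0,"ry": 0.0,"rz": 0.0,"x": -0.06,"y": -0.01,"z": -0.03,"fingers": 0.0},{"rx": 0.0,"ry": 0.0,"rz": 0.0,"x": -0.12,"y": -0.02,"z": -0.03,"fingers": 0.0},{"rx": 0.0,"ry": 0.0,"rz": 0.0,"x": -0.18,"y": -0.03,"z": -0.03,"fingers": 0.0},{"rx": 0.0,"ry": 0.0,"rz": 0.0,"x": -0.24,"y": -0.04,"z": -0.03,"fingers": 0.0},{"rx": 0.0,"ry": 0.0,"rz": 0.0,"x": -0.3,"y": -0.05,"z": -0.03,"fingers": 0.0},{"rx": 0.0,"ry": 0.0,"rz": 0.0,"x": -0.36,"y": -0.057,"z": -0.03,"fingers": 0.0},{"rx": 0.0,"ry": 0.0,"rz": 0.0,"x": -0.416,"y": -0.057,"z": -0.03,"fingers": 0.0},{"rx": 0.0,"ry": 0.0,"rz": 0.0,"x": -0.416,"y": -0.057,"z": -0.03,"fingers": 0.0}]'

```text
time: 15.95
ee_pos: [0.5256, -0.3112, 0.3298]
eef_rot: [0.618, 0.786, -0.002, -0.0]
ft_force: [0.3, 0.3, -1.3]
width: 0.0083
```

```bash
python3 - <<'E'
from fit import *
st(); rows([.4812,.1125,.30],14.23)
c=shot('wrist','w14.png');P=cloud(c);np.savez('w14.npz',P=P)
for d in nets.regions_of('eye','wrist')[:1]:
    m=d['region'];vs,us=np.where(m);print(d['confidence'],us.min(),us.max(),vs.min(),vs.max()); fiteye(P,(us.min()-8,vs.min()-8,us.max()+8,vs.max()+8))
E
```

```text
t 15.95 q [-0.26  0.39  0.95  1.48 -0.31  1.43  0.94] tcp [ 0.5256 -0.3112  0.3298] F [ 0.25  0.32 -1.32] T [-0.09  0.01 -0.01] w 0.0083
xyz [0.4223 0.0568 0.0285] r [-0.0006  0.0004 -0.0017] | tcp [ 0.5256 -0.3112  0.3298] yawY 13.62 z [-0.0031 -0.0033 -1.    ]
0.66 318 368 72 124
1901
(np.float64(0.00027606173352574397), [0.5687, -0.2216, 0.1942], np.float64(125.6))
(np.float64(0.00027606173352640414), [0.5687, -0.2216, 0.1942], np.float64(125.6))
(np.float64(0.00027606173352640696), [0.5687, -0.2216, 0.1942], np.float64(125.6))
```

View pics/w14.png

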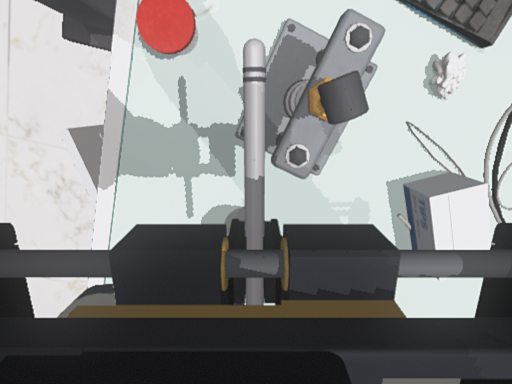

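drive_tool --plan '[{"rx": 0.0,"ry": 0.0,"rz": 0.0,"x": 0.06,"y": 0.008,"z": 0.0,"fingers": 0.0},{"rx": 0.0,"ry": 0.0,"rz": 0.0,"x": 0.12,"y": 0.016,"z": 0.0,"fingers": 0.0},{"rx": 0.0,"ry": 0.0,"rz": 0.0,"x": 0.18,"y": 0.024,"z": 0.0,"fingers": 0.0},{"rx": 0.0,"ry": 0.0,"rz": 0.0,"x": 0.24,"y": 0.032,"z": 0.0,"fingers": 0.0},{"rx": 0.0,"ry": 0.0,"rz": 0.0,"x": 0.3,"y": 0.04,"z": 0.01,"fingers": 0.0},{"rx": 0.0,"ry": 0.0,"rz": 0.0,"x": 0.36,"y": 0.05,"z": 0.02,"fingers": 0.0},{"rx": 0.0,"ry": 0.0,"rz": 0.0,"x": 0.416,"y": 0.057,"z": 0.03,"fingers": 0.0},{"rx": 0.0,"ry": 0.0,"rz": 0.0,"x": 0.416,"y": 0.057,"z": 0.08,"fingers": 0.0},{"rx": 0.0,"ry": 0.0,"rz": 0.0,"x": 0.416,"y": 0.057,"z": 0.13,"fingers": 0.0},{"rx": 0.0,"ry": 0.0,"rz": 0.0,"x": 0.416,"y": 0.057,"z": 0.15,"fingers": 0.0},{"rx": 0.0,"ry": 0.0,"rz": 0.0,"x": 0.416,"y": 0.057,"z": 0.15,"fingers": 0.0},{"rx": 0.0,"ry": 0.0,"rz": 0.0,"x": 0.416,"y": 0.057,"z": 0.15,"fingers": 0.0}]'

```text
time: 17.55
ee_pos: [0.4818, 0.1129, 0.1822]
eef_rot: [0.614, 0.789, 0.001, 0.0]
ft_force: [-0.6, 0.8, -0.8]
width: 0.0083
```

```bash
python3 - <<'E'
from fit import *
st(); rows([.4812,.1125,.1122],14.23)
E
```

```text
t 17.55 q [-0.98  0.16  0.72  1.97 -0.12  1.06  0.04] tcp [0.4818 0.1129 0.1822] F [-0.64  0.81 -0.84] T [-0.06  0.02 -0.02] w 0.0083
xyz [-0.0003 -0.0008  0.07  ] r [ 0.0003 -0.0002 -0.0001] | tcp [0.4818 0.1129 0.1822] yawY 14.19 z [ 0.0016  0.0016 -1.    ]
```

drive_tool --plan '[{"rx": 0.0,"ry": 0.0,"rz": 0.0,"x": 0.0,"y": 0.0,"z": 0.03,"fingers": 0.0},{"rx": 0.0,"ry": 0.0,"rz": 0.0,"x": 0.0,"y": 0.0,"z": 0.055,"fingers": 0.0},{"rx": 0.0,"ry": 0.0,"rz": 0.0,"x": 0.0,"y": 0.0,"z": 0.065,"fingers": 0.0},{"rx": 0.0,"ry": 0.0,"rz": 0.0,"x": 0.0,"y": 0.0,"z": 0.069,"fingers": 0.0},{"rx": 0.0,"ry": 0.0,"rz": 0.0,"x": 0.0,"y": 0.0,"z": 0.069,"fingers": 0.0}]'

```text
time: 18.18
ee_pos: [0.482, 0.1123, 0.1127]
eef_rot: [0.615, 0.789, 0.001, 0.0]
ft_force: [-0.6, 0.5, -0.8]
width: 0.0085
```

```bash
python3 - <<'E'
from fit import *
st(); rows([.4812,.1125,.1122],14.23)
c=shot('wrist','w15.png')
E
```

```text
t 18.175 q [-0.94  0.28  0.69  2.02 -0.22  0.91  0.12] tcp [0.482  0.1123 0.1127] F [-0.6   0.51 -0.83] T [-0.06  0.08  0.01] w 0.0085
xyz [ 0.0004 -0.0008  0.0005] r [ 0.0002 -0.0001 -0.0003] | tcp [0.482  0.1123 0.1127] yawY 14.13 z [ 1.1e-03  7.0e-04 -1.0e+00]
```

View pics/w15.png

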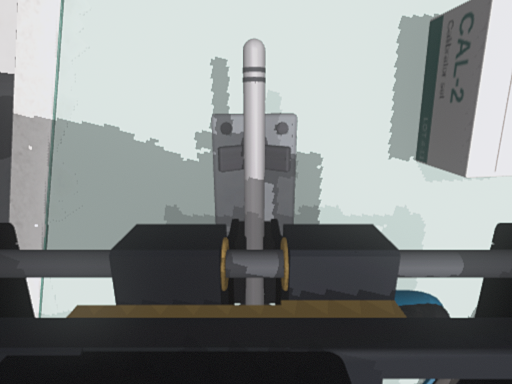

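drive_tool --plan '[{"rx": 0.0,"ry": 0.0,"rz": 0.0,"x": 0.0,"y": -0.001,"z": 0.001,"fingers": 0.0},{"rx": 0.0,"ry": 0.0,"rz": 0.0,"x": 0.0,"y": -0.001,"z": 0.001,"fingers": 0.0},{"rx": 0.0,"ry": 0.0,"rz": 0.0,"x": 0.0,"y": -0.001,"z": 0.001,"fingers": 0.18},{"rx": 0.0,"ry": 0.0,"rz": 0.0,"x": 0.0,"y": -0.001,"z": 0.001,"fingers": 0.25},{"rx": 0.0,"ry": 0.0,"rz": 0.0,"x": 0.0,"y": -0.001,"z": 0.001,"fingers": 0.5},{"rx": 0.0,"ry": 0.0,"rz": 0.0,"x": 0.0,"y": -0.001,"z": 0.001,"fingers": 0.5},{"rx": 0.0,"ry": 0.0,"rz": 0.0,"x": 0.0,"y": -0.001,"z": 0.001,"fingers": 0.5}]'

```text
time: 19.1
ee_pos: [0.4805, 0.1118, 0.1108]
eef_rot: [0.615, 0.789, -0.0, -0.0]
ft_force: [-0.8, -0.4, -0.0]
width: 0.0409
```

```bash
python3 - <<'E'
from fit import *
st()
E
```

```text
t 19.1 q [-0.94  0.28  0.69  2.03 -0.22  0.91  0.12] tcp [0.4805 0.1118 0.1108] F [-0.84 -0.39 -0.04] T [-0.07  0.03 -0.01] w 0.0409
```

Released; retreat upward to the earlier viewing height.

drive_tool --plan '[{"rx": 0.0,"ry": 0.0,"rz": 0.0,"x": 0.0,"y": 0.0,"z": -0.02,"fingers": 0.5},{"rx": 0.0,"ry": 0.0,"rz": 0.0,"x": 0.0,"y": 0.0,"z": -0.06,"fingers": 0.5},{"rx": 0.0,"ry": 0.0,"rz": 0.0,"x": 0.0,"y": 0.0,"z": -0.11,"fingers": 0.6},{"rx": 0.0,"ry": 0.0,"rz": 0.0,"x": 0.0,"y": 0.0,"z": -0.125,"fingers": 1.0},{"rx": 0.0,"ry": 0.0,"rz": 0.0,"x": 0.0,"y": 0.0,"z": -0.125,"fingers": 1.0},{"rx": 0.0,"ry": 0.0,"rz": 0.0,"x": 0.0,"y": 0.0,"z": -0.125,"fingers": 1.0}]'

```text
time: 19.85
ee_pos: [0.4799, 0.1117, 0.2344]
eef_rot: [0.615, 0.789, -0.001, -0.0]
ft_force: [-0.0, -0.1, 0.1]
width: 0.0744
```

```bash
python3 - <<'E'
from h import *
st()
c=shot('wrist','w16.png');P=cloud(c)
m=nets.regions_of('bar_center','wrist')[0]['region']
q=P[m]; q=q[(q[:,2]>.05)&(q[:,2]<.08)]
xy=q[:,:2]; mu=xy.mean(0); v=np.linalg.svd(xy-mu)[2][0]; v*=np.sign(v[1]); n=np.array([-v[1],v[0]])
t=(xy-mu)@v
print(len(q),'ang',np.degrees(np.arctan2(v[1],v[0])),'Tmid',(t.min()+t.max())/2,t.max()-t.min(),mu+v*(t.min()+t.max())/2,'z',np.percentile(q[:,2],[5,50,95]))
d=P[60:300,150:360].reshape(-1,3); T=(d[:,:2]-mu)@v; W=(d[:,:2]-mu)@n
b=(np.abs(W)<.035)&(np.abs(T)<.12)
base=b&(d[:,2]>.004)&(d[:,2]<.012); print('base T',np.percentile(T[base],[1,99]),'W',np.percentile(W[base],[1,99]))
h=b&(np.abs(W)>.008)&(d[:,2]>.05)&(d[:,2]<.075)
for s in(-1,1):
    k=h&(np.sign(T)==s)
    if k.sum(): print('head',s,k.sum(),T[k].min(),T[k].max(),W[k].min(),W[k].max())
c=shot('scene','s16.png')
cv2.imwrite('pics/s16z.png',cv2.resize(c['color'][130:330,180:380,::-1],None,fx=3,fy=3,interpolation=cv2.INTER_CUBIC))
E
```

```text
t 19.85 q [-1.02  0.08  0.74  1.91 -0.06  1.17 -0.01] tcp [0.4799 0.1117 0.2344] F [-0.   -0.09  0.05] T [-0.11  0.06 -0.02] w 0.0744
2035 ang 104.23648276619946 Tmid -0.02172640261822433 0.1959755085104476 [0.48086049 0.1130573 ] z [0.06392351 0.06673695 0.06828763]
base T [-0.08129676  0.04259616] W [-0.02756599  0.0272587 ]
head -1 241 -0.0713959208821984 -0.059115931600579326 -0.016908353109835822 0.017147127931678257
head 1 305 0.018731026009026586 0.030402033449397455 -0.017338097300744607 0.01668357497267978
```

View pics/w16.png

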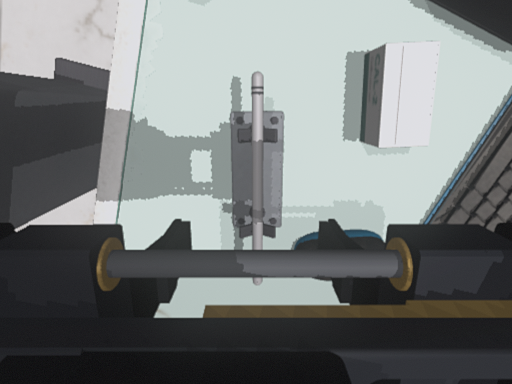

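View pics/s16z.png

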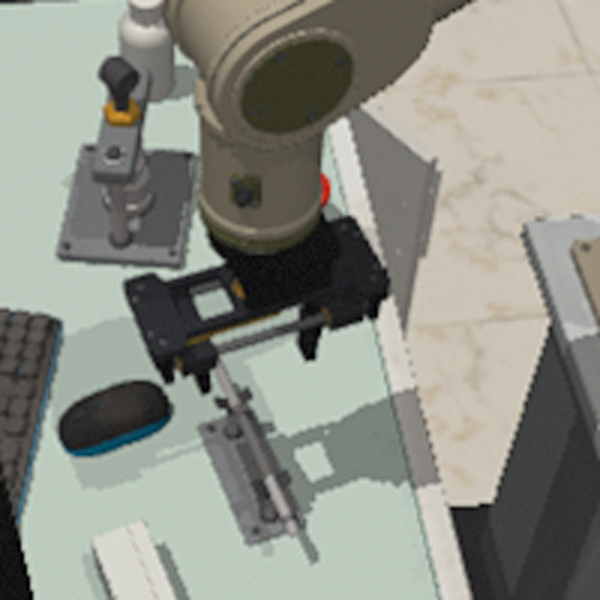

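```bash
python3 -c "
from h import *
st(); print(workorder.close_job())"
```

```text
t 20.0 q [-1.02  0.08  0.74  1.91 -0.06  1.18 -0.01] tcp [0.4801 0.1116 0.2347] F [ 0.79  0.15 -0.2 ] T [-0.11  0.08  0.01] w 0.0836
the job is handed in; nothing more can be done
None
```

The press screw is tightened to its stop, the bar is back in both V-heads of its rest, and I handed the job in at about 20 s of the 58 s. `close_job` gave no verdict, so these are my own checks.

**What I did:** I gripped the bar at its middle, slid it through the eye with its tip clearly out at the far side, and swung it about 96° clockwise. I then eased it back about 15°, drew it out and laid it down.

**Last checks:**
- **Bar:** it lies about 1 mm from the middle of the rest, at the same direction (104.2° against 104.3°) and height as at the start. The gripper is open about 0.12 m above it, clear of everything.
- **Screw at its stop:** the wrist force rose from about 5 N to 18 N over the last 12° of swing, far more than the screw's friction explains, so I take it as the stop.
- **Screw angle:** from close up, the eye had turned 20.3° to −54.4°, which is 1.30 rad. I could not measure the screw's starting angle, so reaching at least 1.4 rad depends on that force and on the screw having started above about 0.1 rad.
- **Bystanders:** I saw no contact with any of them and none looked shifted in the pictures, but I did not measure their positions again.

**Disagreement:** the two far cameras put the final eye axis at −43.5° and −51.5°. I trusted the close-up wrist view, because the far views only resolve the eye coarsely.

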